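# Load the driver modules and close up the controller case

### The arm

A 6-joint arm with a two-finger parallel gripper is mounted at the origin on the work surface. World frame = base frame: x ahead of the robot, y to its left, z up, the work surface at z = 0. Lengths are in m, angles in rad, forces in N, time in s.
With the tool pointing down it reaches from about 0.3 to 0.875 m from the base axis. Payload 4.2 kg.
Tool frame: the origin (TCP) lies at the very end of the fingers, on their centre line; the grasp point (between the pads) lies 19 mm behind it; z points along the fingers, y is the line along which they close (so a half turn about z gives the same grasp; the last joint's range is limited). The gripper opens to 85 mm and grips with 20 to 120 N. Pads are 22 mm wide; open, the fingers measure 114 mm over their backs; the gripper's body (76 mm by 85 mm) begins 54 mm behind the grasp point. The pads swing forward as they close: fully open they stand 13 mm farther back than shut.
Start: joints at [1.106, 0.32, 1.565, -0, 1.257, -0.02], TCP at [0.247, 0.519, 0.231] pointing down, gripper open.
Joint ranges: [-3.11, 3.11], [-0.84, 2.01], [0.21, 2.61], [-1.34, 4.49], [0.05, 2.63], [-2.56, 2.56]. Speed limits (rad/s): [2.57, 2.57, 3.14, 3.14, 3.14, 3.14].

### API

Orientations are given as a rotation vector (axis times angle).
In Python, from station import robot, eyes, workorder, models gives the robot as it stands.
- The arm moves only by the shell command python3 -m jog 'ROWS'. ROWS is JSON, a list of rows, each a list of 3 entries, a list of its own where there are three numbers: the turn, a rotation vector about the tool's x, y, z in rad, then the shift along the tool's x, y, z in cm, then the opening, from 0 (shut) to 1 (fully open). A call has 1 to 20 rows; each row is the pose to reach, as a shift and turn from the pose commanded when the call began, along the tool's axes at that moment; what a row does not reach only later rows make up. A row lasts 1/12 s, in which the tool goes at most 41.7 mm and 7.16 degrees, less where a joint would pass 70% of its speed; a pose out of reach is approached as far as the arm can. A call with a gripper value outside its range is refused whole. The fingers move at their own pace and stop on an object; the grip force is fixed at half the most. Time passes only in rows, so rows that repeat a pose let the fingers close. It gives the time, the measured TCP pose, the force, the opening and the grip force at its end, in the units of the state.
- robot.observe(): the state, without advancing time (a new reading comes with each control period).
- eyes.get_image(name): name is "side" or "top"; returns the picture (480x640x3 uint8, red, green, blue); there is no depth.
- eyes.calibration(name): a dict with "fx", "fy", "cx", "cy" (pixels), "pose" (4x4, takes a point from camera to world coordinates). Camera axes: x right, y down, z forward; pixel columns grow to the right and rows downward; lengths in m; the calibration is good to about 2 mm. A picture is of the moment at which its call begins. calibration takes no time and is no camera call.
- workorder.sign_off(): hands the job in; it is judged then, once.
Trained networks look in the newest picture that a camera, given by its name, has taken for a name from the list of things; names that differ only in an ending like _2 or _b are one class to them, and where a whole thing is asked for, a point or a joint stands for the part that bears it (a point fixed in the world has none). Each returns a list of dicts, best first, with "score" (0 to 1); they miss things now and then, are a little off and sometimes report something else, mostly with a low value. They report only what shows in the picture. A call takes as long as a camera call. They do not tell look-alikes from the thing itself.
- models.spot_in(camera, target): "extent" ([centre column, centre row, width, height] in pixels, round what is visible of it).
The state is a dict: "clock": time; "joint_pos": joint angles; "joint_vel": joint speeds; "joint_torque": joint torques, N m; "tool_pos": TCP position; "ee_rot": TCP orientation; "contact_force": force on the tool from outside, world axes, zero at the start; "wrist_torque": the same for the moment, N m; "opening": finger opening in m; "grip_force": force on a finger pad.
Only numpy, scipy, OpenCV 4.12 (cv2) and the standard library are available. Lean on these libraries where they do the work, as an engineer would, in place of code of your own. Each camera call takes 0.05 s, during which the arm holds its last target. There are 200 camera calls.

### The job

Load the controller case: slide every driver module standing on the cart fully home, upright, into a guide slot of its own (any slot, either way round). Then lower the hood lid gently until it is shut, and only after that swing both clamps over until they lie flat on it. Do not shove the other things on the cart about, and end with everything released.

Things in the scene. Friction and masses are not known exactly. Their poses are not given: they have to be found in the camera images.
- case: Dark steel case fixed to the cart, 113 (x) x 189 (y), rim 52 high, walls and floor 5 thick. Origin: centre of underside; x points to the hinged rear, z up. Four open-topped guide slots side by side along y, each 103 (x) x 41 (y), 47 deep, pitch 46, parted by plates as high as the rim. Outside each end wall (+y, -y) a steel post 30 x 16, 94 high, centred 117 from the case centre, carries a clamp.
- slot0 (a point): centre of the floor of guide slot 0 (case y = 69 mm, 5 above the cart); axes as the case
- slot1 (a point): centre of the floor of guide slot 1 (case y = 23 mm, 5 above the cart); axes as the case
- slot2 (a point): centre of the floor of guide slot 2 (case y = -23 mm, 5 above the cart); axes as the case
- slot3 (a point): centre of the floor of guide slot 3 (case y = -69 mm, 5 above the cart); axes as the case
- lid (a joint): Hood lid: dark steel cover with 41 deep skirts, hinged along the rear rim of the case. Rad: 0 = shut, 1.57 = upright, at most 1.9 (leaning back). Stiff hinge: it stays where it is left and takes about 4 N at the lip. Shut, its flat top is 96 above the cart (42 above the hinge line).
- lid_lip (a point): middle of the free edge of the lid's pull lip, a tab 70 wide (case y), 6 thick, that continues the top plate 25 beyond its front edge; 138 from the hinge line along the plate and 39 to its outer side. Lid upright: the topmost edge; lid shut: it points to the case's -x, 93 above the cart.
- lid_hinge (a point): middle of the lid's hinge line, 54 above the cart; the line runs along the case's y
- clamp_left (a joint): Swing-over clamp at the case's +y end: flat steel arm 18 wide, 8 thick, pivoting about a line along the case's x. Rad: 0 = flat on top of the shut lid, pointing to the case's middle; 1.57 = upright; 2.1 to 2.5 = leaning outward, open; at most 2.6. It stays where it is left; about 1.5 N at the tip moves it.
- clamp_left_tip (a point): free end of that arm (its mid-thickness), 85 from the pivot
- clamp_left_hinge (a point): pivot of that arm, 102 above the cart
- clamp_right (a joint): Swing-over clamp at the case's -y end: flat steel arm 18 wide, 8 thick, pivoting about a line along the case's x. Rad: 0 = flat on top of the shut lid, pointing to the case's middle; 1.57 = upright; 2.1 to 2.5 = leaning outward, open; at most 2.6. It stays where it is left; about 1.5 N at the tip moves it.
- clamp_right_tip (a point): free end of that arm (its mid-thickness), 85 from the pivot
- clamp_right_hinge (a point): pivot of that arm, 102 above the cart
- module1: Plug-in driver module (2 to 4 alike, not all present): aluminium body 100 (x) x 38 (y), top at 50, on a smaller steel foot (96 x 34, 6 high), with an upright black grip tab on top, 50 (x) x 12 (y) x 30 high: 80 high in all, 0.25 kg. Origin: centre of the underside, z up.
- module2: Plug-in driver module (2 to 4 alike, not all present): aluminium body 100 (x) x 38 (y), top at 50, on a smaller steel foot (96 x 34, 6 high), with an upright black grip tab on top, 50 (x) x 12 (y) x 30 high: 80 high in all, 0.25 kg. Origin: centre of the underside, z up.
- module3: Plug-in driver module (2 to 4 alike, not all present): aluminium body 100 (x) x 38 (y), top at 50, on a smaller steel foot (96 x 34, 6 high), with an upright black grip tab on top, 50 (x) x 12 (y) x 30 high: 80 high in all, 0.25 kg. Origin: centre of the underside, z up.
- module4: Plug-in driver module (2 to 4 alike, not all present): aluminium body 100 (x) x 38 (y), top at 50, on a smaller steel foot (96 x 34, 6 high), with an upright black grip tab on top, 50 (x) x 12 (y) x 30 high: 80 high in all, 0.25 kg. Origin: centre of the underside, z up.
- fan: bystander, to be left alone: small black square fan 80 x 80 x 25, lying flat
- tape: bystander, to be left alone: grey roll of tape, 84 across, 25 high, lying flat
- notes: bystander, to be left alone: yellow pad of sticky notes 76 x 76 x 22
- driver: bystander, to be left alone: screwdriver lying on the cart, handle to its -x
- meter: bystander, to be left alone: dark hand-held multimeter 150 x 75 x 34
- carton: bystander, to be left alone: small closed cardboard carton 110 x 80 x 50
Mind the look-alikes: they are no part of the job. What is shaped like the module1 but pink is not meant.

How it is judged:
By the outcome, as a careful person would: the job done as asked, in the order asked, and still so for the second after the job is handed in, with the robot touching nothing.
Of module1, module2, module3, module4 only 2 to 4 are there at a start; the rules pass over those that are not, and their reading is None.
At some moment in a run one of module1, module2, module3, module4 may be knocked a few centimetres aside while the robot is not near it.
It also fails if it takes over 210 s, if anything falls off the work surface, if the arm or the gripper's body presses on something with over 40 N, if the wrist force passes 120 N, or if a joint passes its speed limit or range.

## Working session

There is one attempt and no reset: what is moved stays moved. The work goes in short steps, Python scripts to look and compute and a shell command to move; the robot and the scene stay as the last step left them, time stands still between calls to the robot, and variables do not carry over. Pictures are saved under pics/ and viewed, at most 16 in all, crops included, and the job is handed in when it is done.

```bash
ls; mkdir -p pics; cat > h.py <<'E'
import numpy as np, cv2
from station import robot, eyes, workorder, models
from scipy.spatial.transform import Rotation as R
def snap(n,f):
    im=eyes.get_image(n); cv2.imwrite('pics/'+f,im[:,:,::-1]); return im
def ray(n,u,v,z):
    c=eyes.calibration(n);P=np.array(c['pose']);d=P[:3,:3]@[(u-c['cx'])/c['fx'],(v-c['cy'])/c['fy'],1]
    return P[:3,3]+d*(z-P[2,3])/d[2]
def proj(n,p):
    c=eyes.calibration(n);P=np.array(c['pose']);q=P[:3,:3].T@(np.array(p)-P[:3,3])
    return np.array([q[0]/q[2]*c['fx']+c['cx'],q[1]/q[2]*c['fy']+c['cy']])
E
python3 - <<'E'
from h import *
snap('top','t0.png');snap('side','s0.png')
print(robot.observe())
for n in('top','side'):print(n,np.array(eyes.calibration(n)['pose']).round(3).tolist(),eyes.calibration(n)['fx'])
for t in('module1','case','lid_lip','clamp_left','clamp_right'):
  for n in('top','side'):
    print(t,n,[(np.round(d['extent']).tolist(),round(d['score'],2)) for d in models.spot_in(n,t)])
E
```

```text
pics
{'clock': 0.1, 'joint_pos': array([ 1.10598816e+00,  3.20230927e-01,  1.56550463e+00,  7.48416649e-06,
        1.25741908e+00, -2.00106542e-02]), 'joint_vel': array([-0.00111369, -0.00198303, -0.00191264, -0.00028704, -0.00214019,
       -0.00039796]), 'joint_torque': array([ 1.10415192e-03, -4.16408587e+01, -2.34704876e+01, -9.86335272e-05,
        4.79042137e-03,  4.84797329e-05]), 'tool_pos': array([0.24722814, 0.51868529, 0.23058499]), 'ee_rot': array([-6.92860005e-01, -3.06384475e+00,  2.37885480e-03]), 'contact_force': array([0.53394351, 0.26511047, 0.02042089]), 'wrist_torque': array([-0.02623463,  0.04141057,  0.03430549]), 'grip_force': 0.0, 'opening': 0.08530989243740021}
top [[-0.02, -0.992, 0.125, 0.318], [-1.0, 0.021, 0.002, -0.024], [-0.005, -0.125, -0.992, 1.775], [0.0, 0.0, 0.0, 1.0]] 566.158399608747
side [[0.823, -0.35, 0.447, -0.266], [-0.568, -0.503, 0.652, -1.174], [-0.004, -0.79, -0.613, 1.136], [0.0, 0.0, 0.0, 1.0]] 615.1167795262072
module1 top [([366.0, 316.0, 31.0, 29.0], 0.8), ([407.0, 296.0, 32.0, 34.0], 0.78), ([494.0, 258.0, 22.0, 36.0], 0.74), ([469.0, 296.0, 60.0, 12.0], 0.72), ([433.0, 250.0, 29.0, 36.0], 0.57), ([261.0, 259.0, 18.0, 10.0], 0.25)]
module1 side [([338.0, 312.0, 20.0, 42.0], 0.91), ([251.0, 175.0, 32.0, 26.0], 0.86), ([405.0, 306.0, 21.0, 43.0], 0.86), ([291.0, 288.0, 21.0, 44.0], 0.71), ([446.0, 357.0, 44.0, 39.0], 0.71), ([285.0, 182.0, 13.0, 30.0], 0.21)]
case top [([311.0, 244.0, 124.0, 66.0], 0.84), ([307.0, 226.0, 62.0, 27.0], 0.63)]
case side [([322.0, 216.0, 83.0, 97.0], 0.66)]
lid_lip top [([310.0, 229.0, 66.0, 25.0], 0.81)]
lid_lip side [([337.0, 203.0, 54.0, 66.0], 0.74), ([456.0, 294.0, 54.0, 51.0], 0.35)]
clamp_left top [([260.0, 257.0, 22.0, 7.0], 0.7)]
clamp_left side [([284.0, 183.0, 11.0, 27.0], 0.7)]
clamp_right top [([360.0, 253.0, 22.0, 10.0], 0.68)]
clamp_right side [([345.0, 230.0, 21.0, 9.0], 0.59)]
```

View pics/t0.png

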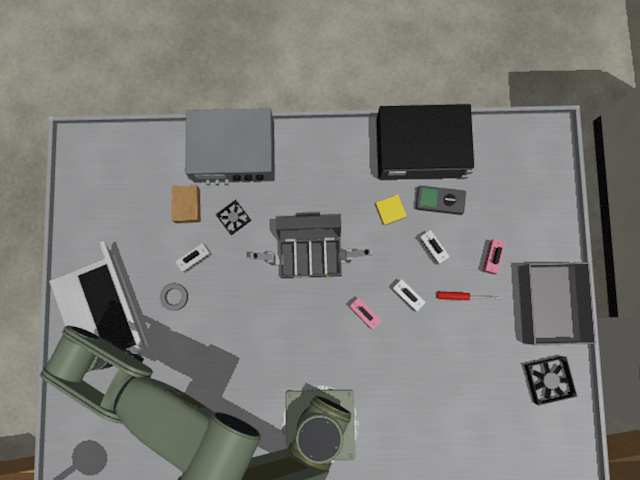

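View pics/s0.png

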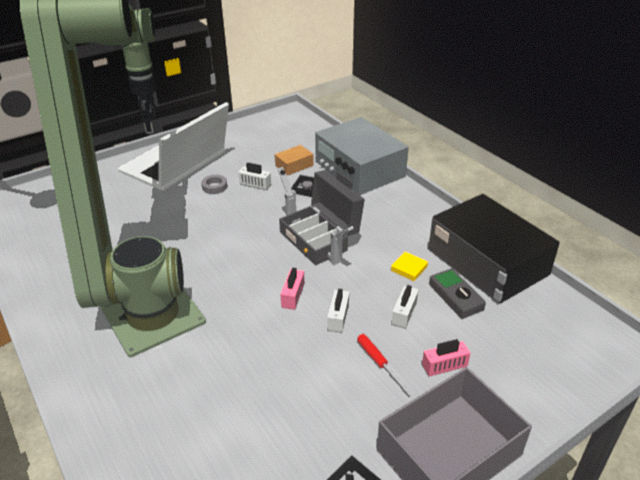

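White modules in the top view: (193,257), (408,295), (433,247). The pink ones, (366,313) and (494,256), are the look-alikes. I'll confirm this in one enlarged composite and measure from it.

```bash
cat >> h.py <<'E'
def mods(im):
    """white module bodies in top image -> list of (pix, world xy of body-top centre, yaw of long axis, len, wid)"""
    out=[]
    b=im.astype(int); m=((b.min(2)>185)&(b.max(2)-b.min(2)<30)).astype(np.uint8)
    m[:, :165]=0; m[:110]=0;m[380:]=0
    m=cv2.morphologyEx(m,cv2.MORPH_CLOSE,np.ones((7,7),np.uint8))
    n,l,s,_=cv2.connectedComponentsWithStats(m)
    for i in range(1,n):
        if s[i,4]<150: continue
        c=cv2.findContours((l==i).astype(np.uint8),0,2)[0][0]
        box=cv2.boxPoints(cv2.minAreaRect(c)); q=np.array([ray('top',*p,.05)[:2] for p in box])
        e=[q[1]-q[0],q[2]-q[1]]; L=[np.linalg.norm(k) for k in e]; k=int(L[1]>L[0])
        ya=np.arctan2(e[k][1],e[k][0]); ya=(ya+np.pi/2)%np.pi-np.pi/2
        out.append((box.mean(0).round(1).tolist(),q.mean(0).round(4).tolist(),round(float(ya),3),round(L[k],3),round(L[1-k],3),int(s[i,4])))
    return out
E
python3 - <<'E'
from h import *
im=cv2.imread('pics/t0.png')[:,:,::-1]
for r in mods(im):print(r)
def crop(im,u,v,w,h,k): return cv2.resize(im[v-h//2:v+h//2,u-w//2:u+w//2],None,fx=k,fy=k,interpolation=cv2.INTER_CUBIC)
a=crop(im,311,240,130,60,6)
b=np.hstack([crop(im,u,v,52,50,5) for u,v in((193,257),(408,295),(433,247))])
b=np.hstack([b,np.zeros((250,0,3),np.uint8)])
o=np.vstack([a,b]) if b.shape[1]==780 else None
cv2.imwrite('pics/c0.png',o[:,:,::-1]); print(o.shape)
E
```

```text
([434.79998779296875, 246.3000030517578], [0.5314, -0.3627], 0.578, np.float64(0.098), np.float64(0.036), 369)
([409.0, 294.8999938964844], [0.3843, -0.278], 0.78, np.float64(0.098), np.float64(0.036), 394)
(610, 780, 3)
```

View pics/c0.png

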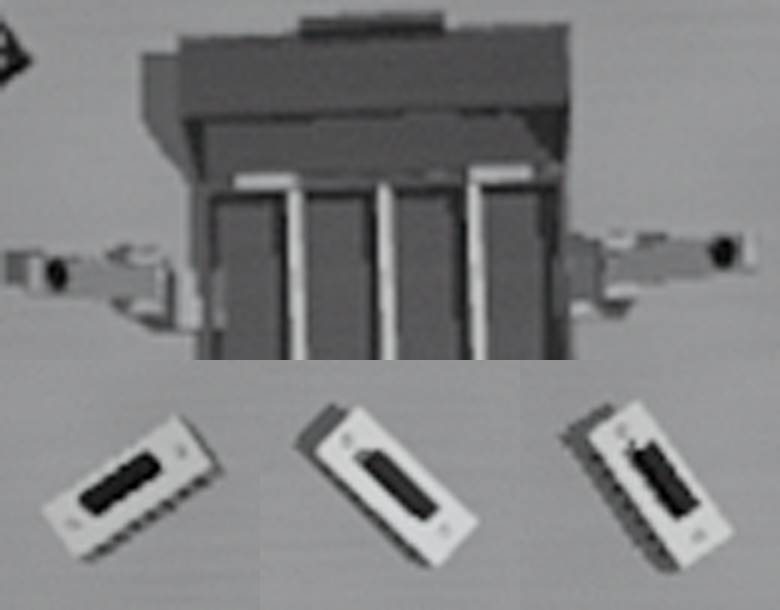

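```bash
sed -i 's/min(2)>185/min(2)>170/; s/s\[i,4\]<150/not 150<s[i,4]<600/' h.py
python3 - <<'E'
from h import *
im=cv2.imread('pics/t0.png')[:,:,::-1]
for r in mods(im):print(r)
g=im.astype(float).mean(2)
k=cv2.resize(im[225:285,270:352],None,fx=9,fy=9,interpolation=cv2.INTER_CUBIC)
cv2.imwrite('pics/c1.png',k[:,:,::-1])
# dividers
for r in (244,250,256,262,268,274): print(r,g[r,276:346].astype(int).tolist())
for c in (285,293.0,303,311,318,333): print(c,g[236:284,int(c)].astype(int).tolist())
print(im[257,180:206].tolist()[::4])
E
```

```text
([435.0, 246.3000030517578], [0.5315, -0.3635], 0.577, np.float64(0.101), np.float64(0.038), 405)
([191.6999969482422, 257.0], [0.5138, 0.3833], -0.992, np.float64(0.098), np.float64(0.036), 368)
([409.20001220703125, 294.79998779296875], [0.3846, -0.2784], 0.783, np.float64(0.101), np.float64(0.039), 423)
244 [152, 123, 88, 89, 74, 51, 64, 76, 74, 76, 75, 75, 72, 69, 80, 62, 46, 69, 170, 173, 112, 81, 87, 88, 88, 88, 88, 88, 88, 89, 66, 42, 72, 172, 175, 118, 80, 86, 87, 86, 87, 86, 86, 88, 65, 44, 43, 69, 174, 176, 117, 84, 84, 86, 87, 86, 85, 85, 85, 67, 47, 48, 49, 76, 110, 140, 148, 149, 148, 147]
250 [155, 125, 88, 90, 78, 56, 73, 87, 86, 85, 87, 84, 87, 88, 88, 68, 44, 39, 169, 183, 129, 80, 82, 87, 87, 84, 85, 84, 85, 88, 68, 45, 38, 171, 183, 128, 79, 85, 86, 86, 85, 87, 83, 86, 88, 68, 42, 35, 172, 183, 127, 78, 83, 83, 86, 86, 83, 83, 85, 88, 68, 46, 40, 72, 90, 91, 87, 87, 87, 82]
256 [157, 168, 135, 90, 80, 95, 108, 98, 87, 86, 88, 87, 88, 87, 89, 88, 68, 41, 141, 177, 142, 86, 86, 87, 90, 90, 89, 91, 88, 87, 90, 69, 40, 140, 179, 142, 80, 89, 89, 86, 88, 89, 87, 87, 90,
[... 1691 characters left out ...]
 121, 119, 128, 140, 138, 139, 139, 143, 142, 149, 158, 159, 159, 161, 159, 159, 159, 164, 169, 172, 171, 170, 172, 172, 176, 184, 159, 82, 59, 106, 151, 149, 148, 147, 144, 148]
318 [80, 74, 87, 98, 74, 40, 45, 73, 86, 85, 85, 86, 84, 86, 83, 83, 86, 85, 89, 89, 87, 86, 86, 87, 87, 86, 88, 88, 85, 85, 89, 87, 89, 85, 89, 89, 91, 81, 72, 80, 52, 111, 151, 147, 146, 148, 146, 145]
333 [77, 116, 161, 152, 79, 38, 65, 89, 85, 86, 84, 85, 85, 86, 83, 86, 84, 85, 87, 88, 85, 85, 86, 86, 87, 85, 86, 86, 89, 90, 89, 90, 87, 85, 88, 91, 77, 61, 84, 72, 86, 137, 148, 145, 147, 148, 146, 146]
[[153, 154, 154], [143, 147, 144], [32, 31, 29], [5, 9, 9], [178, 179, 178], [183, 185, 184], [101, 102, 100]]
```

View pics/c1.png

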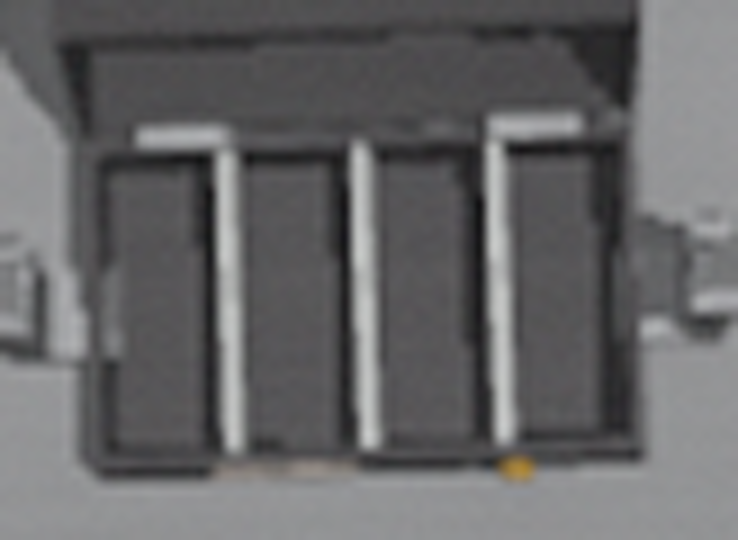

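```bash
python3 - <<'E'
from h import *
im=cv2.imread('pics/t0.png')[:,:,::-1]
g=im.astype(float).mean(2)
pts={}
for j,c0 in((1,295.5),(0,310.4),(-1,325.3)):
  P=[]
  for r in range(247,272):
    s=np.arange(int(c0)-4,int(c0)+6); w=np.clip(g[r,s]-92,0,None); P.append(ray('top',(w*s).sum()/w.sum(),r,.052)[:2])
  P=np.array(P); f=np.polyfit(P[:,0],P[:,1],1); print(j,f, np.polyval(f,.52)); pts[j]=f
def end(j,c0):
  s=slice(int(c0)-1,int(c0)+4); col=g[:,s].max(1); 
  return [col[r].round() for r in range(270,279)],[col[r].round() for r in range(235,248)]
for j,c0 in((1,295.5),(0,310.4),(-1,325.3)): print(end(j,c0))
for c in(295,296,311,312,326): print(c,g[270:280,c].astype(int))
for p in((311,274.3),(293,239.6)):print(ray('top',*p,.052))
for p in((285,277.7),(333,276.8)):print(ray('top',*p,.0),ray('top',*p,.052))
E
```

```text
1 [0.01773772 0.05732662] 0.06655023601557775
0 [0.01743311 0.01155342] 0.02061863332720435
-1 [ 0.02069856 -0.03605224] -0.025288993128446905
([np.float64(184.0), np.float64(185.0), np.float64(181.0), np.float64(179.0), np.float64(163.0), np.float64(119.0), np.float64(107.0), np.float64(130.0), np.float64(144.0)], [np.float64(81.0), np.float64(79.0), np.float64(82.0), np.float64(94.0), np.float64(145.0), np.float64(159.0), np.float64(136.0), np.float64(165.0), np.float64(176.0), np.float64(174.0), np.float64(174.0), np.float64(176.0), np.float64(178.0)])
([np.float64(184.0), np.float64(179.0), np.float64(180.0), np.float64(184.0), np.float64(159.0), np.float64(82.0), np.float64(88.0), np.float64(126.0), np.float64(152.0)], [np.float64(80.0), np.float64(82.0), np.float64(81.0), np.float64(76.0), np.float64(83.0), np.float64(108.0), np.float64(151.0), np.float64(173.0), np.float64(174.0), np.float64(176.0), np.float64(175.0), np.float64(178.0), np.float64(177.0)])
([np.float64(182.0), np.float64(184.0), np.float64(183.0), np.float64(167.0), np.float64(120.0), np.float64(88.0), np.float64(112.0), np.float64(125.0), np.float64(151.0)], [np.float64(78.0), np.float64(78.0), np.float64(110.0), np.float64(163.0), np.float64(168.0), np.float64(139.0), np.float64(173.0), np.float64(173.0), np.float64(178.0), np.float64(176.0), np.float64(176.0), np.float64(178.0), np.float64(177.0)])
295 [183 185 181 179 163 113 105 130 140 148]
296 [171 172 172 175 161 119 104 129 140 149]
311 [172 172 176 184 159  82  59 106 151 149]
312 [102 103 112 118 100  81  50 107 151 149]
326 [178 184 183 165 119  82  98 112 130 146]
[0.45294623 0.01838836 0.052     ]
[0.56090898 0.07179153 0.052     ]
[0.44802748 0.10146656 0.        ] [0.44422008 0.09779045 0.052     ]
[ 0.44771828 -0.04922973  0.        ] [ 0.44391994 -0.04849016  0.052     ]
```

The crops show three white modules with black tabs, which are the ones to load. Case centre is about (0.505, 0.020), yaw 0.019. Next I'll check the fits by overlaying the model on both views.

```bash
cat >> h.py <<'E'
C=np.array([.505,.0204]);CY=.0186
def cw(x,y,z): # case mm -> world m
    c,s=np.cos(CY),np.sin(CY);return np.array([C[0]+(c*x-s*y)/1e3,C[1]+(s*x+c*y)/1e3,z/1e3])
def lip(th,y=0,u=138,w=39): # along plate u, outer w ; hinge at x=HX
    return cw(56.5-u*np.cos(th)+w*np.sin(th),y,54+u*np.sin(th)+w*np.cos(th))
def mw(m,x,y,z):
    (a,b),t=m;c,s=np.cos(t),np.sin(t);return np.array([a+(c*x-s*y)/1e3,b+(s*x+c*y)/1e3,z/1e3])
def calc(p,a):
    o=robot.observe();Rc=R.from_rotvec(o['ee_rot']);
    Rd=R.from_matrix(np.array([[np.cos(a),np.sin(a),0],[np.sin(a),-np.cos(a),0],[0,0,-1]]).T) if 0 else R.from_matrix(np.array([[np.cos(a),np.sin(a),0],[np.sin(a),-np.cos(a),0],[0,0,-1.]]))
    t=(Rc.inv()*Rd).as_rotvec();s=Rc.inv().apply(np.array(p)-o['tool_pos'])*100
    print('turn',t.round(3),'shift cm',s.round(2),'| tcp',o['tool_pos'].round(4),'t',round(o['clock'],2),'F',o['contact_force'].round(1),'open',round(o['opening'],4)); return t,s
E
python3 - <<'E'
from h import *
M=[((.5315,-.3635),.577),((.5138,.3833),-.992),((.3846,-.2784),.783)]
out=[]
for n,f in(('top','t0.png'),('side','s0.png')):
    im=cv2.imread('pics/'+f); k=3;u0,v0,w,h=(170,200,280,115) if n=='top' else (230,150,220,190)
    k=2.8 if n=='top' else 1.0*2.8
    c=cv2.resize(im[v0:v0+h,u0:u0+w],None,fx=k,fy=k,interpolation=cv2.INTER_CUBIC)
    def dot(p,col):
        q=(proj(n,p)-[u0,v0]+.5)*k; cv2.circle(c,tuple(int(round(i)) for i in q),1,col,2)
    for x in(-56.5,56.5):
        for y in(-94.5,94.5): dot(cw(x,y,52),(0,0,255))
    for x in(-51.5,51.5):
        for y in(-46,0,46): dot(cw(x,y,52),(0,255,255))
    for m in M:
        for x in(-50,50):
            for y in(-19,19): dot(mw(m,x,y,50),(0,0,255))
        for x in(-25,25): dot(mw(m,x,0,80),(0,255,0))
    for th,col in((1.4,(255,0,0)),(1.6,(0,255,0)),(1.8,(0,0,255))):
        for y in(-35,35): dot(lip(th,y),col)
    out.append(c)
cv2.imwrite('pics/o_t.png',out[0]);cv2.imwrite('pics/o_s.png',out[1]);print(out[0].shape,out[1].shape)
E
```

```text
(322, 784, 3) (532, 616, 3)
```

View pics/o_t.png

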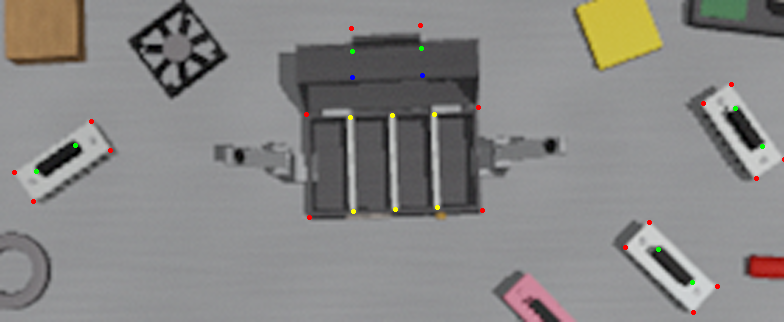

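View pics/o_s.png

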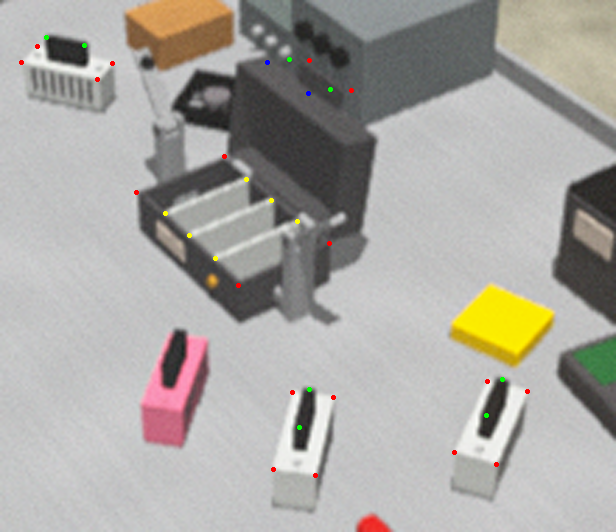

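The overlays match: rims, dividers and tabs land within about 1 px in the top view, and the lid is at roughly 1.7 rad. I'll start with the left module at (193,257).

```bash
python3 - <<'E'
from h import *
calc((.5138,.3833,.20),2.15)
calc((.5138,.3833,.053),2.15)
E
```

```text
turn [ 0.    -0.     0.547] shift cm [-29.89  -0.79   3.13] | tcp [0.2474 0.5191 0.2313] t 0.6 F [ 0.6  0.7 -0.3] open 0.0856
turn [ 0.    -0.     0.547] shift cm [-29.89  -0.79  17.83] | tcp [0.2474 0.5191 0.2313] t 0.6 F [ 0.6  0.7 -0.3] open 0.0856
```

```bash
python3 -m jog '[[[0,0,0.547],[-29.9,-0.8,3.1],0.7],[[0,0,0.547],[-29.9,-0.8,3.1],0.7],[[0,0,0.547],[-29.9,-0.8,3.1],0.7],[[0,0,0.547],[-29.9,-0.8,3.1],0.7],[[0,0,0.547],[-29.9,-0.8,3.1],0.7],[[0,0,0.547],[-29.9,-0.8,3.1],0.7],[[0,0,0.547],[-29.9,-0.8,3.1],0.7],[[0,0,0.547],[-29.9,-0.8,3.1],0.7],[[0,0,0.547],[-29.9,-0.8,3.1],0.7],[[0,0,0.547],[-29.9,-0.8,3.1],0.7],[[0,0,0.547],[-29.9,-0.8,3.1],0.7]]'
python3 - <<'E'
from h import *
calc((.5138,.3833,.053),2.15)
snap('side','s1.png')
for r in mods(snap('top','t1.png')):print(r)
E
```

```text
clock: 1.52
tool_pos: [0.5126, 0.384, 0.2005]
ee_rot: [-1.493, -2.763, -0.0]
contact_force: [0.6, 0.1, -0.6]
opening: 0.0598
grip_force: 0.0
turn [-0.    -0.001  0.001] shift cm [-0.14  0.07 14.75] | tcp [0.5126 0.384  0.2005] t 1.52 F [ 0.6  0.1 -0.6] open 0.0598
([435.0, 246.3000030517578], [0.5313, -0.3633], 0.583, np.float64(0.101), np.float64(0.039), 407)
([409.20001220703125, 294.79998779296875], [0.3846, -0.2784], 0.784, np.float64(0.101), np.float64(0.039), 426)
```

```bash
python3 -m jog '[[[0,0,0],[0,0,4],0.7],[[0,0,0],[0,0,8],0.7],[[0,0,0],[0,0,11],0.7],[[0,0,0],[0,0,12.5],0.7],[[0,0,0],[0,0,13.5],0.7],[[0,0,0],[0,0,14.3],0.7],[[0,0,0],[0,0,14.7],0.7],[[0,0,0],[0,0,14.7],0.7]]'
python3 - <<'E'
from h import *
calc((.5138,.3833,.053),2.15)
im=snap('side','s2.png'); p=(int(i) for i in proj('side',(.5138,.3833,.08))); u,v=p
cv2.imwrite('pics/s2c.png',cv2.resize(im[v-50:v+50,u-60:u+60,::-1],None,fx=5,fy=5))
E
```

```text
clock: 2.28
tool_pos: [0.5138, 0.3837, 0.0536]
ee_rot: [1.494, 2.763, 0.001]
contact_force: [0.6, 1.0, 0.4]
opening: 0.0594
grip_force: 0.0
turn [ 0.001 -0.     0.001] shift cm [-0.04 -0.02  0.06] | tcp [0.5138 0.3837 0.0536] t 2.28 F [0.6 1.  0.4] open 0.0594
```

View pics/s2c.png

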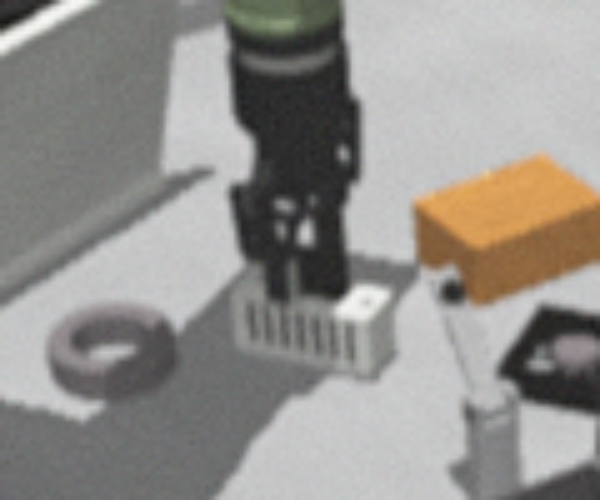

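The open fingers straddle the tab and nothing else is touched. Closing and lifting.

```bash
python3 -m jog '[[[0,0,0],[0,0,0],0.1],[[0,0,0],[0,0,0],0],[[0,0,0],[0,0,0],0],[[0,0,0],[0,0,0],0],[[0,0,0],[0,0,0],0],[[0,0,0],[0,0,0],0],[[0,0,0],[0,0,0],0],[[0,0,0],[0,0,0],0],[[0,0,0],[0,0,-1],0],[[0,0,0],[0,0,-4],0],[[0,0,0],[0,0,-8],0],[[0,0,0],[0,0,-12],0],[[0,0,0],[0,0,-16],0],[[0,0,0],[0,0,-20],0],[[0,0,0],[0,0,-20],0]]'
python3 - <<'E'
from h import *
p=cw(0,69,0)
for z in(.25,.07,.0585): p[2]=z; calc(p,CY+np.pi)
o=robot.observe();print(o['joint_pos'].round(2))
E
```

```text
clock: 3.58
tool_pos: [0.5167, 0.3852, 0.2629]
ee_rot: [1.491, 2.757, 0.023]
contact_force: [2.0, -0.3, 0.3]
opening: 0.0108
grip_force: 59.0
turn [ 0.015  0.008 -1.01 ] shift cm [-24.05 -17.29   0.99] | tcp [0.5167 0.3852 0.2629] t 3.58 F [ 2.  -0.3  0.3] open 0.0108
turn [ 0.015  0.008 -1.01 ] shift cm [-24.07 -17.59  18.99] | tcp [0.5167 0.3852 0.2629] t 3.58 F [ 2.  -0.3  0.3] open 0.0108
turn [ 0.015  0.008 -1.01 ] shift cm [-24.07 -17.61  20.14] | tcp [0.5167 0.3852 0.2629] t 3.58 F [ 2.  -0.3  0.3] open 0.0108
[0.62 0.41 1.35 0.   1.37 0.04]
```

```bash
python3 -m jog '[[[0,0,0],[0,0,0],0],[[0,0,0],[0,0,0],0],[[0,0,0],[0,0,0],0]]'
python3 - <<'E'
from h import *
p=cw(0,69,0)
for z in(.25,.0585): p[2]=z; calc(p,CY+np.pi)
for r in mods(snap('top','t2.png')):print(r)
E
```

```text
clock: 3.83
tool_pos: [0.5128, 0.3824, 0.2508]
ee_rot: [-1.494, -2.761, 0.007]
contact_force: [0.5, 0.5, -2.4]
opening: 0.0109
grip_force: 59.0
turn [-0.005 -0.002 -1.01 ] shift cm [-24.03 -16.8    0.17] | tcp [0.5128 0.3824 0.2508] t 3.83 F [ 0.5  0.5 -2.4] open 0.0109
turn [-0.005 -0.002 -1.01 ] shift cm [-24.03 -16.7   19.32] | tcp [0.5128 0.3824 0.2508] t 3.83 F [ 0.5  0.5 -2.4] open 0.0109
([435.0, 246.3000030517578], [0.5314, -0.3634], 0.577, np.float64(0.101), np.float64(0.039), 408)
([409.20001220703125, 294.79998779296875], [0.3845, -0.2784], 0.784, np.float64(0.101), np.float64(0.039), 425)
```

```bash
python3 -m jog '[[[0,0,-0.1],[-3,-2,0],0],[[0,0,-0.22],[-6,-4,0],0],[[0,0,-0.34],[-9,-6,0],0],[[0,0,-0.46],[-12,-8,0],0],[[0,0,-0.58],[-15,-10,0],0],[[0,0,-0.7],[-18,-12.5,0],0],[[0,0,-0.82],[-20.5,-14.3,0],0],[[0,0,-0.92],[-22.5,-15.7,0],0],[[0,0,-0.98],[-23.6,-16.5,0],0],[[0,0,-1.01],[-24,-16.8,0],0],[[0,0,-1.01],[-24,-16.8,0],0],[[0,0,-1.01],[-24,-16.8,0],0],[[0,0,-1.01],[-24,-16.8,0],0],[[0,0,-1.01],[-24,-16.8,0],0],[[0,0,-1.01],[-24,-16.8,0],0]]'
python3 - <<'E'
from h import *
p=cw(0,69,0)
for z in(.25,.14,.0585): p[2]=z; calc(p,CY+np.pi)
E
```

```text
clock: 5.13
tool_pos: [0.5045, 0.091, 0.253]
ee_rot: [0.03, -3.141, -0.0]
contact_force: [-0.2, -0.2, -1.5]
opening: 0.011
grip_force: 59.3
turn [ 0.    -0.001  0.   ] shift cm [ 0.08 -0.16  0.3 ] | tcp [0.5045 0.091  0.253 ] t 5.13 F [-0.2 -0.2 -1.5] open 0.011
turn [ 0.    -0.001  0.   ] shift cm [ 0.08 -0.16 11.3 ] | tcp [0.5045 0.091  0.253 ] t 5.13 F [-0.2 -0.2 -1.5] open 0.011
turn [ 0.    -0.001  0.   ] shift cm [ 0.08 -0.16 19.45] | tcp [0.5045 0.091  0.253 ] t 5.13 F [-0.2 -0.2 -1.5] open 0.011
```

```bash
python3 -m jog '[[[0,0,0],[0.1,-0.15,4],0],[[0,0,0],[0.1,-0.15,7.5],0],[[0,0,0],[0.1,-0.15,10],0],[[0,0,0],[0.1,-0.15,12],0],[[0,0,0],[0.1,-0.15,13],0],[[0,0,0],[0.1,-0.15,13.3],0],[[0,0,0],[0.1,-0.15,13.3],0],[[0,0,0],[0.1,-0.15,13.3],0],[[0,0,0],[0.1,-0.15,13.3],0]]'
python3 - <<'E'
from h import *
p=cw(0,69,58.5);calc(p,CY+np.pi)
o=robot.observe();t=o['tool_pos'];zb=t[2]*1e3-53
out=[]
for n,k in(('side',5),('top',5)):
    im=snap(n,n+'3.png')[:,:,::-1]; u,v=(int(i) for i in proj(n,cw(0,30,80)));
    h=40 if n=='top' else 55
    im=cv2.resize(im[v-h:v+h,u-60:u+60],None,fx=k,fy=k,interpolation=cv2.INTER_CUBIC)
    def dot(q,col):
        q=(proj(n,q)-[u-60,v-h]+.5)*k; cv2.circle(im,tuple(int(round(i)) for i in q),1,col,2)
    m=((t[0],t[1]),CY)
    for x in(-50,50):
        for y in(-19,19): dot(mw(m,x,y,zb+50),(0,0,255)); dot(mw(m,x,y,zb+6),(0,255,0))
    for y in (48.5,89.5):
        for x in(-51.5,51.5): dot(cw(x,y,52),(0,255,255))
    out.append(im)
cv2.imwrite('pics/o3.png',cv2.resize(np.vstack(out),None,fx=.62,fy=.62,interpolation=cv2.INTER_AREA)); 
cv2.imwrite('pics/o3s.png',out[0])
E
```

```text
clock: 5.88
tool_pos: [0.5048, 0.0891, 0.1218]
ee_rot: [-0.029, 3.138, 0.001]
contact_force: [0.3, -0.2, -1.6]
opening: 0.0105
grip_force: 59.1
turn [ 0.001  0.003 -0.   ] shift cm [0.13 0.02 6.33] | tcp [0.5048 0.0891 0.1218] t 5.88 F [ 0.3 -0.2 -1.6] open 0.0105
```

View pics/o3s.png

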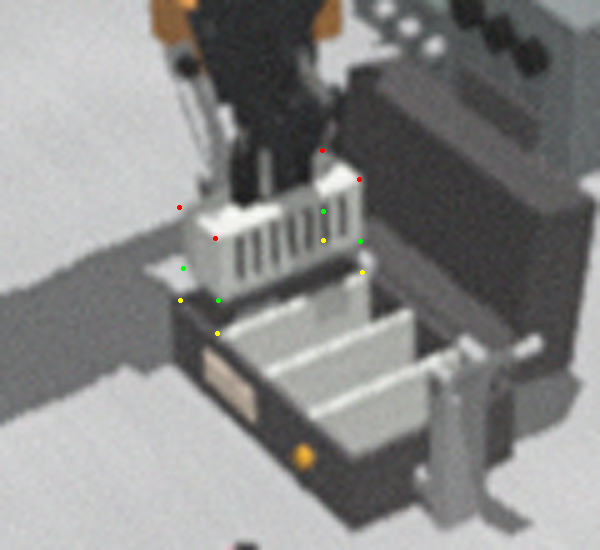

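The module hovers over slot 0. Its offset in the side view matches the divider's offset, so it is aligned within about 1 mm. Inserting slowly.

```bash
python3 -m jog '[[[0,0,0],[0.1,0,0.5],0],[[0,0,0],[0.1,0,1],0],[[0,0,0],[0.1,0,1.4],0],[[0,0,0],[0.1,0,1.8],0],[[0,0,0],[0.1,0,2.2],0],[[0,0,0],[0.1,0,2.2],0]]'
```

```text
clock: 6.48
tool_pos: [0.5019, 0.0888, 0.0972]
ee_rot: [0.029, -3.139, 0.0]
contact_force: [-0.5, -0.1, -2.5]
opening: 0.0111
grip_force: 59.2
```

```bash
python3 -m jog '[[[0,0,0],[0,0,0],0],[[0,0,0],[0,0,0],0],[[0,0,0],[0,0,0],0]]'; python3 -c "
from h import *
calc(cw(0,69,58.5),CY+np.pi)"
```

```text
clock: 6.73
tool_pos: [0.5028, 0.0889, 0.0985]
ee_rot: [-0.029, 3.141, 0.0]
contact_force: [-0.5, 0.6, -1.7]
opening: 0.0116
grip_force: 59.2
turn [ 0.     0.001 -0.   ] shift cm [-0.09  0.05  4.  ] | tcp [0.5028 0.0889 0.0985] t 6.73 F [-0.5  0.6 -1.7] open 0.0116
```

```bash
python3 -m jog '[[[0,0,0],[-0.1,0.03,0.4],0],[[0,0,0],[-0.1,0.03,0.8],0],[[0,0,0],[-0.1,0.03,1.2],0],[[0,0,0],[-0.1,0.03,1.6],0],[[0,0,0],[-0.1,0.03,2],0],[[0,0,0],[-0.1,0.03,2],0],[[0,0,0],[-0.1,0.03,2],0]]'
```

```text
clock: 7.32
tool_pos: [0.5034, 0.0892, 0.078]
ee_rot: [0.029, -3.141, 0.0]
contact_force: [0.0, -0.2, -2.6]
opening: 0.011
grip_force: 59.3
```

```bash
python3 -m jog '[[[0,0,0],[0,0,0.5],0],[[0,0,0],[0,0,1],0],[[0,0,0],[0,0,1.5],0],[[0,0,0],[0,0,1.85],0],[[0,0,0],[0,0,2],0],[[0,0,0],[0,0,2.05],0],[[0,0,0],[0,0,2.05],0],[[0,0,0],[0,0,2.05],0]]'
```

```text
clock: 7.98
tool_pos: [0.5033, 0.0891, 0.0591]
ee_rot: [0.029, -3.141, 0.0]
contact_force: [-4.2, -1.0, 10.7]
opening: 0.0111
grip_force: 61.2
```

Floor contact at z = 0.059, so the module is home. Releasing with a small opening, then rising.

```bash
python3 -m jog '[[[0,0,0],[0,0,0],0.15],[[0,0,0],[0,0,0],0.3],[[0,0,0],[0,0,0],0.35],[[0,0,0],[0,0,0],0.35],[[0,0,0],[0,0,-1],0.35],[[0,0,0],[0,0,-3],0.35],[[0,0,0],[0,0,-6],0.35],[[0,0,0],[0,0,-10],0.35],[[0,0,0],[0,0,-14],0.35],[[0,0,0],[0,0,-18],0.35],[[0,0,0],[0,0,-19.5],0.35],[[0,0,0],[0,0,-19.5],0.35],[[0,0,0],[0,0,-19.5],0.35]]'
python3 - <<'E'
from h import *
for r in mods(snap('top','t4.png')):print(r)
im=snap('side','s4.png')
calc((.3845,-.2784,.25),.784); print(robot.observe()['joint_pos'].round(2))
E
```

```text
clock: 9.07
tool_pos: [0.5038, 0.0894, 0.2538]
ee_rot: [-0.029, 3.139, 0.001]
contact_force: [-0.8, -0.2, -0.9]
opening: 0.0301
grip_force: 0.0
([435.0, 246.3000030517578], [0.5315, -0.3635], 0.577, np.float64(0.101), np.float64(0.038), 406)
([287.70001220703125, 265.3999938964844], [0.4818, 0.0891], 0.351, np.float64(0.059), np.float64(0.049), 206)
([409.20001220703125, 294.79998779296875], [0.3846, -0.2784], 0.783, np.float64(0.101), np.float64(0.039), 424)
turn [-3.000e-03 -1.000e-03  2.376e+00] shift cm [ 12.49 -36.53   0.19] | tcp [0.5027 0.0891 0.2515] t 9.17 F [-0.2 -0.6 -0.3] open 0.0302
[ 0.15  0.21  1.67  0.    1.27 -1.44]
```

```bash
python3 -m jog '[[[0,0,0.12],[0.6,-1.8,0],0.7],[[0,0,0.24],[1.2,-3.6,0],0.7],[[0,0,0.36],[1.9,-5.5,0],0.7],[[0,0,0.48],[2.5,-7.3,0],0.7],[[0,0,0.6],[3.1,-9.1,0],0.7],[[0,0,0.72],[3.8,-11,0],0.7],[[0,0,0.84],[4.4,-13,0],0.7],[[0,0,0.96],[5,-15,0],0.7],[[0,0,1.08],[5.7,-17,0],0.7],[[0,0,1.2],[6.3,-18.5,0],0.7],[[0,0,1.32],[6.9,-20.2,0],0.7],[[0,0,1.44],[7.5,-22,0],0.7],[[0,0,1.56],[8.2,-24,0],0.7],[[0,0,1.68],[8.8,-25.8,0],0.7],[[0,0,1.8],[9.4,-27.6,0],0.7],[[0,0,1.92],[10,-29.5,0],0.7],[[0,0,2.04],[10.7,-31.3,0],0.7],[[0,0,2.16],[11.3,-33,0],0.7],[[0,0,2.28],[12,-35,0],0.7],[[0,0,2.376],[12.5,-36.5,0.1],0.7]]'
python3 -m jog '[[[0,0,0],[0,0,3],0.7],[[0,0,0],[0,0,6],0.7],[[0,0,0],[0,0,8],0.7],[[0,0,0],[0,0,8],0.7],[[0,0,0],[0,0,8],0.7]]'
python3 - <<'E'
from h import *
for r in mods(snap('top','t5.png')):print(r)
calc((.3845,-.2784,.0535),.784)
im=snap('side','s5.png')[:,:,::-1]
a=cv2.resize(im[170:270,270:370],None,fx=4,fy=4,interpolation=cv2.INTER_CUBIC)
b=cv2.resize(im[240:340,290:390],None,fx=4,fy=4,interpolation=cv2.INTER_CUBIC)
cv2.imwrite('pics/s5c.png',np.hstack([a,b]))
E
```

```text
clock: 10.83
tool_pos: [0.3841, -0.2788, 0.2499]
ee_rot: [-2.904, -1.19, 0.003]
contact_force: [0.3, 0.5, -0.1]
opening: 0.0597
grip_force: 0.0
clock: 11.25
tool_pos: [0.3843, -0.2773, 0.17]
ee_rot: [-2.899, -1.198, 0.004]
contact_force: [0.6, 0.5, 0.1]
opening: 0.0598
grip_force: 0.0
([434.8999938964844, 246.1999969482422], [0.5316, -0.363], 0.577, np.float64(0.101), np.float64(0.039), 414)
([286.20001220703125, 257.29998779296875], [0.5072, 0.0936], 0.025, np.float64(0.105), np.float64(0.058), 507)
turn [-0.001  0.    -0.   ] shift cm [-8.00e-02 -1.00e-02  1.18e+01] | tcp [ 0.3853 -0.278   0.1715] t 11.3 F [ 1.  -0.1  1.1] open 0.0598
```

View pics/s5c.png

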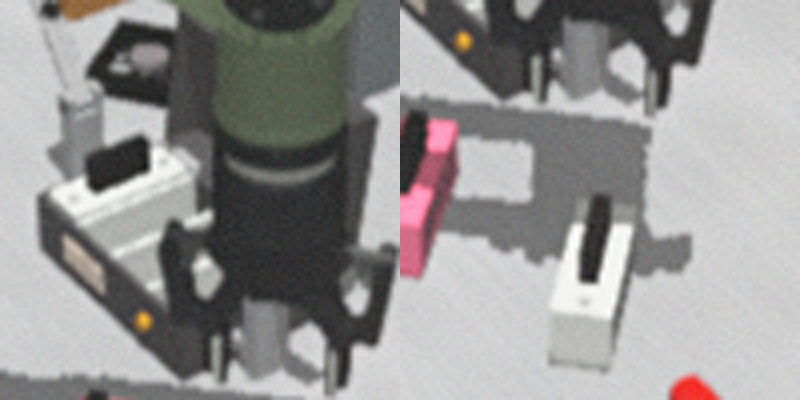

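The first module is seated in slot 0, and the next target stands where it did, at side (338,312). Grasping it.

```bash
python3 -m jog '[[[0,0,0],[0,0,4],0.7],[[0,0,0],[0,0,7.5],0.7],[[0,0,0],[0,0,9.5],0.7],[[0,0,0],[0,0,10.8],0.7],[[0,0,0],[0,0,11.5],0.7],[[0,0,0],[0,0,11.7],0.7],[[0,0,0],[0,0,11.7],0.7],[[0,0,0],[0,0,11.7],0.1],[[0,0,0],[0,0,11.7],0],[[0,0,0],[0,0,11.7],0],[[0,0,0],[0,0,11.7],0],[[0,0,0],[0,0,11.7],0],[[0,0,0],[0,0,11.7],0],[[0,0,0],[0,0,11.7],0]]'
python3 -m jog '[[[0,0,0],[0,0,-1],0],[[0,0,0],[0,0,-4],0],[[0,0,0],[0,0,-8],0],[[0,0,0],[0,0,-12],0],[[0,0,0],[0,0,-16],0],[[0,0,0],[0,0,-18.5],0],[[0,0,0],[0,0,-19.7],0],[[0,0,0],[0,0,-19.7],0],[[0,0,0],[0,0,-19.7],0],[[0,0,0],[0,0,-19.7],0]]'
python3 - <<'E'
from h import *
for r in mods(snap('top','t6.png')):print(r)
calc(cw(0,23,250),CY);print(robot.observe()['joint_pos'].round(2))
E
```

```text
clock: 12.52
tool_pos: [0.3857, -0.2784, 0.0556]
ee_rot: [2.902, 1.199, 0.001]
contact_force: [-1.1, 0.1, 6.8]
opening: 0.0103
grip_force: 59.6
clock: 13.35
tool_pos: [0.3843, -0.2773, 0.2499]
ee_rot: [-2.9, -1.199, 0.003]
contact_force: [0.3, 0.2, -2.9]
opening: 0.0112
grip_force: 59.2
([434.8999938964844, 246.3000030517578], [0.5313, -0.3632], 0.577, np.float64(0.101), np.float64(0.039), 374)
([286.20001220703125, 257.29998779296875], [0.5072, 0.0936], 0.025, np.float64(0.105), np.float64(0.058), 482)
turn [-0.004  0.002  0.765] shift cm [ 3.116e+01 -1.422e+01  2.000e-02] | tcp [ 0.3843 -0.2773  0.2497] t 13.4 F [-0.4 -0.2 -2.9] open 0.011
[-0.65  0.15  1.75  0.    1.25  0.14]
```

```bash
python3 -m jog '[[[0,0,0.09],[3,-1.4,-0.4],0],[[0,0,0.18],[6,-2.8,-0.4],0],[[0,0,0.27],[9,-4.2,-0.4],0],[[0,0,0.36],[12,-5.6,-0.4],0],[[0,0,0.45],[15,-7,-0.4],0],[[0,0,0.54],[18,-8.3,-0.4],0],[[0,0,0.62],[21.5,-9.8,-0.4],0],[[0,0,0.69],[25,-11.4,-0.4],0],[[0,0,0.74],[28,-12.8,-0.4],0],[[0,0,0.765],[30,-13.7,0],0],[[0,0,0.765],[31.1,-14.2,0],0],[[0,0,0.765],[31.1,-14.2,0],0],[[0,0,0.765],[31.1,-14.2,0],0],[[0,0,0.765],[31.1,-14.2,0],0],[[0,0,0.765],[31.1,-14.2,0],0]]'
python3 - <<'E'
from h import *
calc(cw(0,23,120),CY)
E
```

```text
clock: 14.65
tool_pos: [0.5048, 0.0408, 0.2517]
ee_rot: [3.141, 0.027, -0.001]
contact_force: [1.2, -0.0, -3.0]
opening: 0.0107
grip_force: 59.3
turn [ 0.     0.001 -0.001] shift cm [-1.000e-02 -2.700e-01  1.317e+01] | tcp [0.5048 0.0408 0.2517] t 14.65 F [ 1.2 -0.  -3. ] open 0.0107
```

```bash
python3 -m jog '[[[0,0,0],[0,-0.25,4],0],[[0,0,0],[0,-0.25,7.5],0],[[0,0,0],[0,-0.25,10],0],[[0,0,0],[0,-0.25,12],0],[[0,0,0],[0,-0.25,13],0],[[0,0,0],[0,-0.25,13.1],0],[[0,0,0],[0,-0.25,13.1],0],[[0,0,0],[0,-0.25,13.1],0],[[0,0,0],[0,-0.25,13.1],0],[[0,0,0],[0,-0.25,13.1],0],[[0,0,0],[0,-0.25,13.1],0]]'
python3 - <<'E'
from h import *
calc(cw(0,23,120),CY)
E
```

```text
clock: 15.57
tool_pos: [0.5058, 0.0446, 0.1218]
ee_rot: [-3.141, -0.03, -0.003]
contact_force: [-0.8, -0.2, -2.5]
opening: 0.0104
grip_force: 59.2
turn [-0.    -0.002  0.   ] shift cm [-0.12  0.12  0.17] | tcp [0.5058 0.0446 0.1218] t 15.57 F [-0.8 -0.2 -2.5] open 0.0104
```

```bash
cat >> h.py <<'E'
def avg(p,a,n=6):
    L=[]
    for i in range(n):
        eyes.get_image('side'); o=robot.observe(); L.append(np.r_[o['tool_pos'],o['ee_rot']*np.sign(o['ee_rot'][np.argmax(abs(o['ee_rot']))])])
    L=np.array(L);m=L.mean(0);print('mean',m.round(4),'sd',L.std(0)[:3].round(4))
    s=R.from_rotvec(m[3:]).inv().apply(np.array(p)-m[:3])*100;print('shift',s.round(2))
E
python3 - <<'E'
from h import *
avg(cw(0,23,120),CY)
E
```

```text
mean [5.0540e-01 4.4600e-02 1.2110e-01 3.1413e+00 2.9700e-02 1.1000e-03] sd [0.0001 0.     0.0002]
shift [-0.08  0.12  0.11]
```

```bash
python3 -m jog '[[[0,0,0],[-0.1,0.12,0.5],0],[[0,0,0],[-0.1,0.12,1],0],[[0,0,0],[-0.1,0.12,1.5],0],[[0,0,0],[-0.1,0.12,2],0],[[0,0,0],[-0.1,0.12,2.3],0],[[0,0,0],[-0.1,0.12,2.3],0],[[0,0,0],[-0.1,0.12,2.3],0],[[0,0,0],[-0.1,0.12,2.3],0]]'
python3 -c "
from h import *
avg(cw(0,23,59),CY,3)"
```

```text
clock: 16.53
tool_pos: [0.5068, 0.0435, 0.0991]
ee_rot: [-3.141, -0.029, -0.009]
contact_force: [2.5, 0.6, 5.4]
opening: 0.0107
grip_force: 61.0
mean [0.5068 0.0435 0.0991 3.1411 0.0295 0.0092] sd [0. 0. 0.]
shift [-0.24  0.    4.01]
```

```bash
python3 -m jog '[[[0,0,0],[0.1,0,-0.5],0],[[0,0,0],[0.25,0,-0.5],0],[[0,0,0],[0.25,0,-0.5],0],[[0,0,0],[0.25,0,-0.5],0]]'
python3 -c "
from h import *
avg(cw(0,23,59),CY,3);o=robot.observe();print(o['contact_force'],o['wrist_torque'])
im=eyes.get_image('side')[:,:,::-1];cv2.imwrite('pics/s6.png',cv2.resize(im[180:270,270:370],None,fx=6,fy=6,interpolation=cv2.INTER_CUBIC))"
```

```text
clock: 17.02
tool_pos: [0.506, 0.0434, 0.1021]
ee_rot: [3.141, 0.029, -0.003]
contact_force: [-0.4, 0.5, -2.7]
opening: 0.0107
grip_force: 59.7
mean [ 5.0610e-01  4.3400e-02  1.0220e-01  3.1414e+00  2.9500e-02 -2.6000e-03] sd [0. 0. 0.]
shift [-0.15 -0.    4.33]
[ 0.57213262 -0.02082592 -2.90386973] [-0.00753903 -0.07526236  0.03364696]
```

View pics/s6.png

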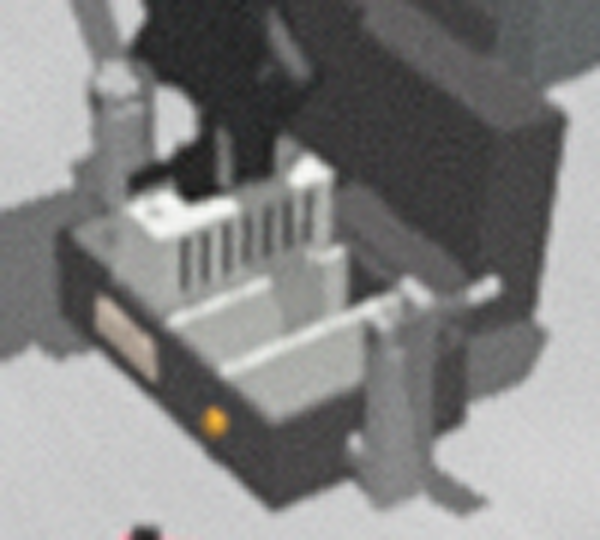

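The module hovers over slot 1 with its foot just in. Its front end looks tight against the front rim, so I'll nudge +x and try again.

```bash
python3 -m jog '[[[0,0,0],[0.15,0,0],0],[[0,0,0],[0.15,0,0.3],0],[[0,0,0],[0.15,0,0.6],0],[[0,0,0],[0.15,0,0.8],0],[[0,0,0],[0.15,0,0.8],0],[[0,0,0],[0.15,0,0.8],0]]'
python3 -c "
from h import *
avg(cw(0,23,59),CY,2);o=robot.observe();print(o['contact_force'],o['wrist_torque'])"
```

```text
clock: 17.72
tool_pos: [0.5081, 0.0434, 0.0945]
ee_rot: [-3.141, -0.029, 0.001]
contact_force: [-0.1, 0.2, -2.1]
opening: 0.0108
grip_force: 59.7
mean [ 5.0830e-01  4.3400e-02  9.4800e-02  3.1414e+00  2.9500e-02 -1.0000e-04] sd [0.0001 0.     0.0001]
shift [-0.37 -0.    3.58]
[-0.11919591 -0.18487367 -2.21785667] [-0.00596703 -0.02525361 -0.03897367]
```

Free now at z = 0.0948. Going down.

```bash
python3 -m jog '[[[0,0,0],[0,0,0.4],0],[[0,0,0],[0,0,0.8],0],[[0,0,0],[0,0,1.2],0],[[0,0,0],[0,0,1.6],0],[[0,0,0],[0,0,1.6],0],[[0,0,0],[0,0,1.6],0]]'
```

```text
clock: 18.32
tool_pos: [0.5081, 0.0435, 0.0784]
ee_rot: [-3.141, -0.03, 0.001]
contact_force: [-0.1, -0.4, -3.0]
opening: 0.0111
grip_force: 59.7
```

```bash
python3 -m jog '[[[0,0,0],[0,0,0.5],0],[[0,0,0],[0,0,1],0],[[0,0,0],[0,0,1.4],0],[[0,0,0],[0,0,1.7],0],[[0,0,0],[0,0,1.85],0],[[0,0,0],[0,0,1.95],0],[[0,0,0],[0,0,1.95],0]]'
```

```text
clock: 18.9
tool_pos: [0.5076, 0.0434, 0.062]
ee_rot: [-3.141, -0.03, 0.001]
contact_force: [-9.2, -0.0, 20.1]
opening: 0.0109
grip_force: 63.4
```

```bash
python3 -m jog '[[[0,0,0],[0,0,-0.15],0],[[0,0,0],[0,0,-0.15],0.15],[[0,0,0],[0,0,-0.1],0.3],[[0,0,0],[0,0,-0.1],0.35],[[0,0,0],[0,0,-0.1],0.35],[[0,0,0],[0,0,-1],0.35],[[0,0,0],[0,0,-3],0.35],[[0,0,0],[0,0,-6],0.35],[[0,0,0],[0,0,-10],0.35],[[0,0,0],[0,0,-14],0.35],[[0,0,0],[0,0,-18],0.35],[[0,0,0],[0,0,-19.2],0.35],[[0,0,0],[0,0,-19.2],0.35],[[0,0,0],[0,0,-19.2],0.35]]'
python3 - <<'E'
from h import *
top=snap('top','t7.png')
for r in mods(top):print(r)
im=snap('side','s7.png')[:,:,::-1];cv2.imwrite('pics/s7c.png',cv2.resize(im[170:260,270:370],None,fx=7,fy=6.6,interpolation=cv2.INTER_CUBIC))
calc((.5315,-.3634,.25),.577); calc((.5315,-.3634,.25),.577-np.pi);print(robot.observe()['joint_pos'].round(2))
E
```

```text
clock: 20.07
tool_pos: [0.5083, 0.0434, 0.252]
ee_rot: [-3.141, -0.03, -0.002]
contact_force: [-0.6, 0.6, -0.5]
opening: 0.0299
grip_force: 0.0
([435.0, 246.3000030517578], [0.5314, -0.3634], 0.577, np.float64(0.101), np.float64(0.038), 404)
([299.1000061035156, 263.0], [0.4887, 0.0544], -1.539, np.float64(0.071), np.float64(0.07), 388)
turn [-0.001  0.003 -0.558] shift cm [ 1.660e+00  4.071e+01 -1.000e-02] | tcp [0.5073 0.0434 0.2499] t 20.17 F [ 0.2 -0.2  0.5] open 0.0301
turn [4.000e-03 1.000e-03 2.583e+00] shift cm [ 1.660e+00  4.071e+01 -1.000e-02] | tcp [0.5073 0.0434 0.2499] t 20.17 F [ 0.2 -0.2  0.5] open 0.0301
[0.06 0.21 1.68 0.   1.26 1.61]
```

View pics/s7c.png

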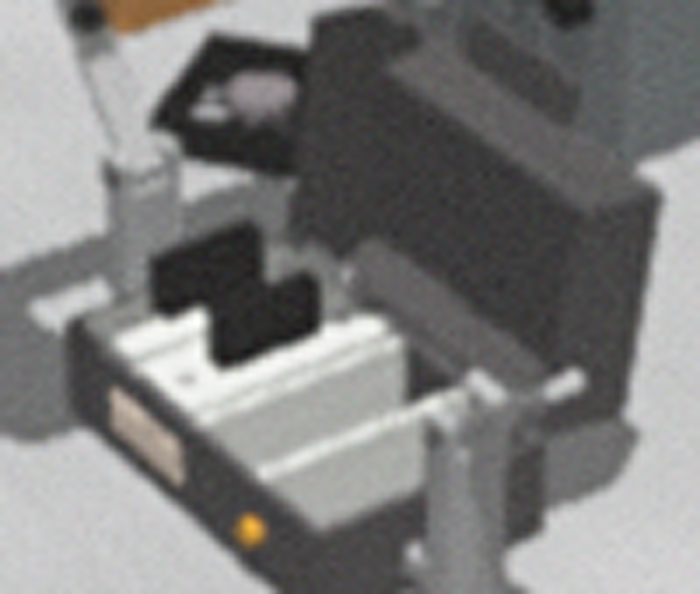

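Both modules sit level in slots 0 and 1. Third module next, the one at (433,247).

```bash
python3 -m jog '[[[0,0,-0.05],[0.1,3,0],0.7],[[0,0,-0.1],[0.3,7,0],0.7],[[0,0,-0.15],[0.5,11,0],0.7],[[0,0,-0.2],[0.6,15,0],0.7],[[0,0,-0.25],[0.8,19,0],0.7],[[0,0,-0.3],[1,23,0],0.7],[[0,0,-0.35],[1.1,27,0],0.7],[[0,0,-0.4],[1.3,31,0],0.7],[[0,0,-0.45],[1.4,35,0],0.7],[[0,0,-0.5],[1.5,38,3],0.7],[[0,0,-0.558],[1.65,40.2,6],0.7],[[0,0,-0.558],[1.65,40.7,8],0.7],[[0,0,-0.558],[1.65,40.7,8],0.7],[[0,0,-0.558],[1.65,40.7,8],0.7],[[0,0,-0.558],[1.65,40.7,8],0.7]]'
python3 - <<'E'
from h import *
calc((.5315,-.3634,.0535),.577)
avg((.5315,-.3634,.0535),.577,3)
a=cv2.imread('pics/s7.png').astype(int)[270:340,370:430]; b=eyes.get_image('side')[:,:,::-1].astype(int)[270:340,370:430]
w=lambda x:(x.min(2)>185); 
for k in(a,b): ys,xs=np.nonzero(w(k));print(xs.size,xs.mean().round(1),ys.mean().round(1))
print([d for d in models.spot_in('side','module1')if d['score']>.4])
E
```

```text
clock: 21.42
tool_pos: [0.5328, -0.3626, 0.1717]
ee_rot: [-3.011, -0.894, -0.001]
contact_force: [0.6, 0.1, 0.8]
opening: 0.0598
grip_force: 0.0
turn [-0. -0.  0.] shift cm [-1.500e-01 -1.000e-02  1.182e+01] | tcp [ 0.5328 -0.3626  0.1717] t 21.42 F [0.6 0.1 0.8] open 0.0598
mean [ 5.3330e-01 -3.6270e-01  1.7300e-01  3.0096e+00  8.9450e-01  2.8000e-03] sd [0.0001 0.     0.0002]
shift [-0.2  -0.07 11.95]
3474 28.1 36.1
2744 29.7 42.6
[{'extent': [307.9, 222.4, 34.3, 22.1], 'score': 0.93}, {'extent': [296.9, 215.6, 32.1, 19.9], 'score': 0.83}, {'extent': [446.1, 356.1, 47.6, 41.3], 'score': 0.73}, {'extent': [321.1, 214.9, 84.3, 93.4], 'score': 0.65}, {'extent': [403.2, 304.9, 20.6, 45.2], 'score': 0.62}, {'extent': [293.2, 286.3, 22.5, 42.2], 'score': 0.58}]
```

```bash
python3 -m jog '[[[0,0,0],[-0.2,-0.05,4],0.7],[[0,0,0],[-0.2,-0.05,7.5],0.7],[[0,0,0],[-0.2,-0.05,9.5],0.7],[[0,0,0],[-0.2,-0.05,10.8],0.7],[[0,0,0],[-0.2,-0.05,11.5],0.7],[[0,0,0],[-0.2,-0.05,11.8],0.7],[[0,0,0],[-0.2,-0.05,11.8],0.7],[[0,0,0],[-0.2,-0.05,11.8],0.7],[[0,0,0],[-0.2,-0.05,11.8],0.7]]'
python3 - <<'E'
from h import *
avg((.5315,-.3634,.054),.577,2)
print([d for d in models.spot_in('side','module1')if d['score']>.4 and d['extent'][0]>370])
E
```

```text
clock: 22.42
tool_pos: [0.5313, -0.3643, 0.0548]
ee_rot: [3.01, 0.893, 0.003]
contact_force: [-0.8, 0.2, -0.8]
opening: 0.0599
grip_force: 0.0
mean [ 5.3110e-01 -3.6420e-01  5.4500e-02  3.0102e+00  8.9310e-01  2.3000e-03] sd [0.0001 0.     0.0001]
shift [ 0.08 -0.05  0.05]
[{'extent': [404.5, 305.6, 21.2, 44.4], 'score': 0.89}, {'extent': [458.4, 293.0, 53.8, 50.4], 'score': 0.69}, {'extent': [447.2, 356.8, 46.2, 42.9], 'score': 0.65}]
```

```bash
python3 -m jog '[[[0,0,0],[0.08,0,0],0.3],[[0,0,0],[0.08,0,0],0],[[0,0,0],[0.08,0,0],0],[[0,0,0],[0.08,0,0],0],[[0,0,0],[0.08,0,0],0],[[0,0,0],[0.08,0,0],0],[[0,0,0],[0.08,0,0],0]]'
python3 -m jog '[[[0,0,0],[0,0,-1],0],[[0,0,0],[0,0,-4],0],[[0,0,0],[0,0,-8],0],[[0,0,0],[0,0,-12],0],[[0,0,0],[0,0,-16],0],[[0,0,0],[0,0,-18.5],0],[[0,0,0],[0,0,-19.7],0],[[0,0,0],[0,0,-19.7],0],[[0,0,0],[0,0,-19.7],0],[[0,0,0],[0,0,-19.7],0]]'
python3 - <<'E'
from h import *
calc(cw(0,-23,250),CY)
E
```

```text
clock: 23.15
tool_pos: [0.5314, -0.3636, 0.0534]
ee_rot: [3.011, 0.893, 0.001]
contact_force: [0.7, -1.1, 0.9]
opening: 0.0111
grip_force: 59.6
clock: 23.98
tool_pos: [0.5301, -0.3627, 0.2483]
ee_rot: [-3.009, -0.892, 0.004]
contact_force: [0.1, -1.6, -4.0]
opening: 0.0111
grip_force: 59.2
turn [-0.004  0.003  0.558] shift cm [ 17.57 -31.53  -0.07] | tcp [ 0.5301 -0.3627  0.2483] t 23.98 F [ 0.1 -1.6 -4. ] open 0.0111
```

```bash
python3 -m jog '[[[0,0,0.05],[1.5,-2.7,-0.8],0],[[0,0,0.1],[3,-5.4,-0.8],0],[[0,0,0.16],[4.7,-8.4,-0.8],0],[[0,0,0.22],[6.5,-11.6,-0.8],0],[[0,0,0.28],[8.3,-15,-0.8],0],[[0,0,0.34],[10.2,-18.2,-0.8],0],[[0,0,0.4],[12,-21.5,-0.8],0],[[0,0,0.46],[13.8,-24.8,-0.8],0],[[0,0,0.52],[15.5,-28,-0.8],0],[[0,0,0.558],[16.8,-30.2,0],0],[[0,0,0.558],[17.4,-31.3,0],0],[[0,0,0.558],[17.6,-31.5,2],0],[[0,0,0.558],[17.6,-31.5,5],0],[[0,0,0.558],[17.6,-31.5,8],0],[[0,0,0.558],[17.6,-31.5,11],0],[[0,0,0.558],[17.6,-31.5,12.5],0],[[0,0,0.558],[17.6,-31.5,12.9],0],[[0,0,0.558],[17.6,-31.5,12.9],0],[[0,0,0.558],[17.6,-31.5,12.9],0],[[0,0,0.558],[17.6,-31.5,12.9],0]]'
python3 - <<'E'
from h import *
avg(cw(0,-23,120),CY,3)
E
```

```text
clock: 25.65
tool_pos: [0.5079, -0.0036, 0.1225]
ee_rot: [3.141, 0.029, 0.004]
contact_force: [-0.8, -1.0, -2.9]
opening: 0.0105
grip_force: 59.6
mean [ 0.5078 -0.0035  0.1226  3.1414  0.0295  0.0043] sd [0.0001 0.     0.0001]
shift [-0.23 -0.1   0.26]
```

```bash
python3 -m jog '[[[0,0,0],[-0.14,-0.1,0.6],0],[[0,0,0],[-0.14,-0.1,1.2],0],[[0,0,0],[-0.14,-0.1,1.7],0],[[0,0,0],[-0.14,-0.1,2.1],0],[[0,0,0],[-0.14,-0.1,2.5],0],[[0,0,0],[-0.14,-0.1,2.8],0],[[0,0,0],[-0.14,-0.1,2.8],0],[[0,0,0],[-0.14,-0.1,2.8],0]]'
python3 -c "
from h import *
avg(cw(0,-23,59),CY,2);o=robot.observe();print(o['contact_force'],o['wrist_torque'])"
```

```text
clock: 26.47
tool_pos: [0.5054, -0.0024, 0.0931]
ee_rot: [-3.141, -0.03, 0.001]
contact_force: [0.1, 0.3, -3.0]
opening: 0.011
grip_force: 59.7
mean [ 5.0560e-01 -2.4000e-03  9.3400e-02  3.1414e+00  2.9500e-02  5.0000e-04] sd [0.     0.     0.0001]
shift [-0.02  0.02  3.44]
[ 0.22066288 -0.04026554 -2.9738068 ] [-0.01504618  0.01800261  0.05448612]
```

Free and inside (body bottom below the rim). Continuing down.

```bash
python3 -m jog '[[[0,0,0],[0,0,0.5],0],[[0,0,0],[0,0,1],0],[[0,0,0],[0,0,1.5],0],[[0,0,0],[0,0,2],0],[[0,0,0],[0,0,2.4],0],[[0,0,0],[0,0,2.4],0]]'
python3 -m jog '[[[0,0,0],[0,0,0.4],0],[[0,0,0],[0,0,0.7],0],[[0,0,0],[0,0,0.9],0],[[0,0,0],[0,0,1.05],0],[[0,0,0],[0,0,1.1],0],[[0,0,0],[0,0,1.1],0]]'
```

```text
clock: 27.07
tool_pos: [0.5047, -0.0024, 0.0682]
ee_rot: [-3.141, -0.03, 0.004]
contact_force: [0.0, -0.3, -3.7]
opening: 0.011
grip_force: 59.7
clock: 27.57
tool_pos: [0.5055, -0.0024, 0.0584]
ee_rot: [-3.141, -0.029, -0.0]
contact_force: [-0.1, 0.3, -3.3]
opening: 0.0109
grip_force: 59.6
```

```bash
python3 -m jog '[[[0,0,0],[0,0,0.1],0],[[0,0,0],[0,0,0.2],0],[[0,0,0],[0,0,0.2],0]]'
python3 -m jog '[[[0,0,0],[0,0,0],0.15],[[0,0,0],[0,0,-0.1],0.3],[[0,0,0],[0,0,-0.1],0.35],[[0,0,0],[0,0,-0.1],0.35],[[0,0,0],[0,0,-1],0.35],[[0,0,0],[0,0,-3],0.35],[[0,0,0],[0,0,-6],0.35],[[0,0,0],[0,0,-10],0.35],[[0,0,0],[0,0,-14],0.35],[[0,0,0],[0,0,-18],0.35],[[0,0,0],[0,0,-20],0.35],[[0,0,0],[0,0,-20],0.35],[[0,0,0],[0,0,-20],0.35]]'
python3 - <<'E'
from h import *
top=snap('top','t8.png')
for r in mods(top):print(r)
im=snap('side','s8.png')[:,:,::-1];cv2.imwrite('pics/s8c.png',cv2.resize(im[150:350,230:470],None,fx=3.2,fy=3,interpolation=cv2.INTER_CUBIC))
E
```

```text
clock: 27.82
tool_pos: [0.5056, -0.0025, 0.0583]
ee_rot: [3.141, 0.03, 0.002]
contact_force: [-4.5, -1.0, 11.9]
opening: 0.0107
grip_force: 62.0
clock: 28.9
tool_pos: [0.5059, -0.0024, 0.2579]
ee_rot: [3.141, 0.03, 0.005]
contact_force: [-0.1, -0.0, -0.2]
opening: 0.0299
grip_force: 0.0
([312.5, 264.0], [0.4846, 0.0133], 1.55, np.float64(0.083), np.float64(0.061), 402)
```

View pics/s8c.png

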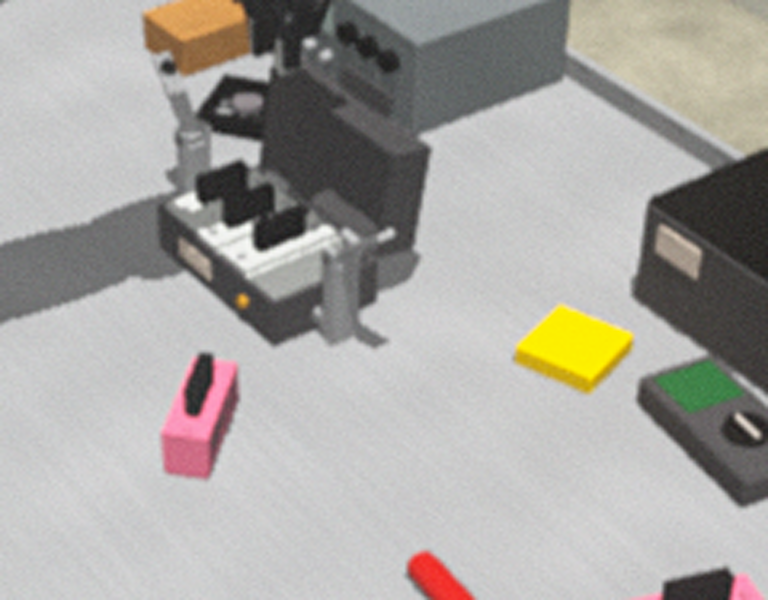

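All three modules are home and no white one is left on the cart. Now the lid: I'll take closed fingers behind the lip and push it along its arc.

```bash
python3 - <<'E'
from h import *
hx=57.5
def T(th,u=115,dx=11,dz=0):
    x=hx-u*np.cos(th)+42*np.sin(th)+dx; z=54+u*np.sin(th)+42*np.cos(th)+dz
    return cw(x,0,z)
o=robot.observe()
p=cw(hx+85,0,255); calc(p,CY); p[2]=.165; calc(p,CY)
for th in np.arange(1.7,-.01,-.1): print(round(th,2),T(th).round(4))
E
```

```text
turn [-0.     0.002  0.   ] shift cm [14.33 -2.28  0.  ] | tcp [ 0.5046 -0.0024  0.2553] t 29.0 F [-0.2 -0.1 -0.5] open 0.03
turn [-0.     0.002  0.   ] shift cm [14.35 -2.27  9.  ] | tcp [ 0.5046 -0.0024  0.2553] t 29.0 F [-0.2 -0.1 -0.5] open 0.03
1.7 [0.6299 0.0227 0.1626]
1.6 [0.6188 0.0225 0.1677]
1.5 [0.6072 0.0223 0.1717]
1.4 [0.5953 0.0221 0.1745]
1.3 [0.5832 0.0219 0.176 ]
1.2 [0.571  0.0216 0.1764]
1.1 [0.5588 0.0214 0.1755]
1.0 [0.5467 0.0212 0.1735]
0.9 [0.5349 0.021  0.1702]
0.8 [0.5235 0.0207 0.1658]
0.7 [0.5126 0.0205 0.1602]
0.6 [0.5023 0.0203 0.1536]
0.5 [0.4927 0.0202 0.146 ]
0.4 [0.4839 0.02   0.1375]
0.3 [0.4761 0.0199 0.1281]
0.2 [0.4691 0.0197 0.118 ]
0.1 [0.4633 0.0196 0.1073]
-0.0 [0.4585 0.0195 0.096 ]
```

```bash
python3 -m jog '[[[0,0,0],[3.5,-0.5,0],0],[[0,0,0],[7,-1.2,0],0],[[0,0,0],[10.5,-1.8,0],0],[[0,0,0],[13.3,-2.2,0],0],[[0,0,0],[14.8,-2.3,0],0],[[0,0,0],[14.8,-2.3,0],0],[[0,0,0],[14.8,-2.3,3],0],[[0,0,0],[14.8,-2.3,6],0],[[0,0,0],[14.8,-2.3,8],0],[[0,0,0],[14.8,-2.3,9],0],[[0,0,0],[14.8,-2.3,9],0],[[0,0,0],[14.8,-2.3,9],0],[[0,0,0],[14.8,-2.3,9],0],[[0,0,0],[14.8,-2.3,9],0]]'
python3 - <<'E'
from h import *
calc((.63,.0227,.1655),CY)
im=snap('side','s9.png')[:,:,::-1];cv2.imwrite('pics/s9c.png',cv2.resize(im[120:280,250:410],None,fx=3.7,fy=3.7,interpolation=cv2.INTER_CUBIC))
E
```

```text
clock: 30.17
tool_pos: [0.6538, 0.0233, 0.1682]
ee_rot: [-3.141, -0.029, -0.005]
contact_force: [0.2, -0.4, -0.6]
opening: -0.0001
grip_force: 0.0
turn [-0.    -0.003  0.   ] shift cm [-2.38  0.02  0.26] | tcp [0.6538 0.0233 0.1682] t 30.17 F [ 0.2 -0.4 -0.6] open -0.0001
```

View pics/s9c.png

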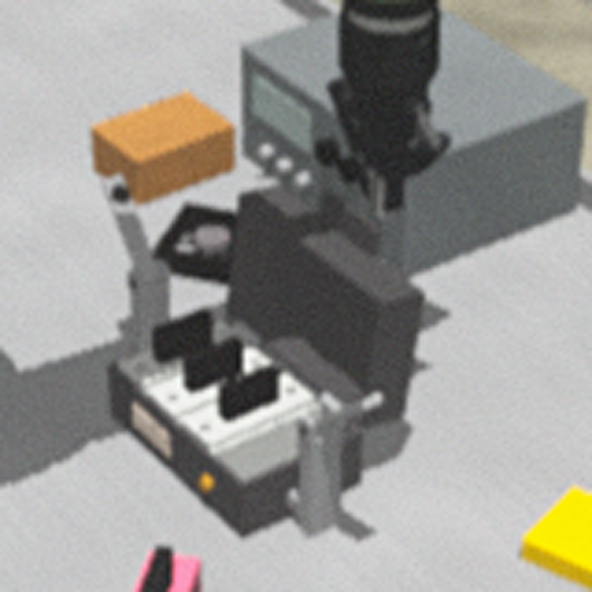

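The closed fingers stand behind the lid, clear of everything. Pushing it along the arc.

```bash
python3 -m jog '[[[0,0,0],[-1.2,0,0],0],[[0,0,0],[-2,0,0],0],[[0,0,0],[-2.6,0,0],0],[[0,0,0],[-3.2,0,0],0],[[0,0,0],[-3.8,0,-0.1],0],[[0,0,0],[-4.4,0,-0.3],0],[[0,0,0],[-5,0,-0.4],0],[[0,0,0],[-5.6,0,-0.55],0],[[0,0,0],[-6.2,0,-0.65],0],[[0,0,0],[-6.8,0,-0.75],0],[[0,0,0],[-7.4,0,-0.8],0],[[0,0,0],[-8,0,-0.82],0]]'
```

```text
clock: 31.22
tool_pos: [0.573, 0.022, 0.1755]
ee_rot: [-3.141, -0.03, -0.003]
contact_force: [4.0, 0.9, 5.2]
opening: 0.0001
grip_force: 2.4
```

```bash
python3 -m jog '[[[0,0,0],[-0.7,0,0],0],[[0,0,0],[-1.4,0,0.02],0],[[0,0,0],[-2,0,0.1],0],[[0,0,0],[-2.6,0,0.2],0],[[0,0,0],[-3.2,0,0.35],0],[[0,0,0],[-3.8,0,0.53],0],[[0,0,0],[-4.4,0,0.75],0],[[0,0,0],[-4.95,0,0.97],0],[[0,0,0],[-5.5,0,1.25],0],[[0,0,0],[-6,0,1.53],0],[[0,0,0],[-6.55,0,1.85],0],[[0,0,0],[-7.05,0,2.2],0]]'
```

```text
clock: 32.22
tool_pos: [0.5015, 0.0205, 0.152]
ee_rot: [3.141, 0.03, -0.002]
contact_force: [-1.2, 0.8, 4.4]
opening: -0.0002
grip_force: 1.8
```

```bash
python3 -m jog '[[[0,0,0],[-0.45,0,0.35],0],[[0,0,0],[-0.9,0,0.7],0],[[0,0,0],[-1.35,0,1.1],0],[[0,0,0],[-1.75,0,1.5],0],[[0,0,0],[-2.15,0,1.95],0],[[0,0,0],[-2.55,0,2.4],0],[[0,0,0],[-2.9,0,2.9],0],[[0,0,0],[-3.25,0,3.4],0],[[0,0,0],[-3.55,0,3.9],0],[[0,0,0],[-3.7,0,4.2],0],[[0,0,0],[-3.8,0,4.5],0],[[0,0,0],[-3.8,0,4.5],0]]'
```

```text
clock: 33.22
tool_pos: [0.4641, 0.0197, 0.1067]
ee_rot: [3.141, 0.03, -0.002]
contact_force: [0.3, 0.6, -0.4]
opening: 0.0003
grip_force: 0.0
```

```bash
python3 -m jog '[[[0,0,0],[-0.1,0,0.2],0],[[0,0,0],[-0.2,0,0.4],0],[[0,0,0],[-0.3,0,0.6],0],[[0,0,0],[-0.4,0,0.8],0],[[0,0,0],[-0.45,0,0.95],0],[[0,0,0],[-0.45,0,1.05],0],[[0,0,0],[-0.45,0,1.1],0],[[0,0,0],[-0.45,0,1.1],0]]'
```

```text
clock: 33.88
tool_pos: [0.4598, 0.0197, 0.0963]
ee_rot: [-3.141, -0.029, 0.001]
contact_force: [-0.3, 0.1, -0.7]
opening: -0.0001
grip_force: 0.1
```

```bash
python3 -m jog '[[[0,0,0],[0,0,0.1],0],[[0,0,0],[0,0,0.2],0],[[0,0,0],[0,0,0.25],0],[[0,0,0],[0,0,0.25],0]]'
```

```text
clock: 34.22
tool_pos: [0.4597, 0.0197, 0.0959]
ee_rot: [-3.141, -0.03, -0.0]
contact_force: [-5.1, -0.2, 17.0]
opening: -0.0001
grip_force: 9.1
```

The lid is shut: it is firm at z = 0.096 under 17 N. Backing off to view the clamps.

```bash
python3 -m jog '[[[0,0,0],[0,0,-1],0],[[0,0,0],[0,0,-5],0],[[0,0,0],[0,0,-9],0],[[0,0,0],[0,0,-13],0],[[0,0,0],[0,0,-16],0],[[0,0,0],[-4,0,-16],0],[[0,0,0],[-8,0,-16],0],[[0,0,0],[-10,0,-16],0],[[0,0,0],[-10,0,-16],0],[[0,0,0],[-10,0,-16],0]]'
python3 - <<'E'
from h import *
im=cv2.imread('pics/t0.png'); s=snap('side','s10.png')[:,:,::-1].copy(); t=im
def tip(sg,ph,x=0): return cw(x,sg*(117-85*np.cos(ph)),102+85*np.sin(ph))
for n in('top','side'):
  for sg in(1,-1): print(n,sg,[(ph,proj(n,tip(sg,ph)).round(1).tolist()) for ph in(2.1,2.3,2.5)])
a=cv2.resize(t[230:280,235:385],None,fx=5,fy=5,interpolation=cv2.INTER_CUBIC)
b=cv2.resize(s[160:270,250:400],None,fx=5,fy=3.1,interpolation=cv2.INTER_CUBIC)
cv2.imwrite('pics/cl.png',np.vstack([a,b]));calc(cw(0,190,260),CY)
E
```

```text
clock: 35.05
tool_pos: [0.3593, 0.0179, 0.2542]
ee_rot: [-3.141, -0.03, -0.002]
contact_force: [0.1, 0.5, -0.2]
opening: 0.0
grip_force: 0.0
top 1 [(2.1, [252.7, 254.9]), (2.3, [248.3, 255.5]), (2.5, [244.9, 256.1])]
top -1 [(2.1, [365.0, 250.5]), (2.3, [369.6, 250.7]), (2.5, [373.2, 251.1])]
side 1 [(2.1, [280.4, 167.2]), (2.3, [278.1, 168.1]), (2.5, [276.3, 170.0])]
side -1 [(2.1, [345.9, 219.6]), (2.3, [349.0, 225.2]), (2.5, [351.6, 231.2])]
turn [-0.    -0.001  0.   ] shift cm [ 14.47 -18.98  -0.56] | tcp [0.3604 0.0179 0.2542] t 35.1 F [-0.3 -0.6 -0.2] open 0.0002
```

View pics/cl.png

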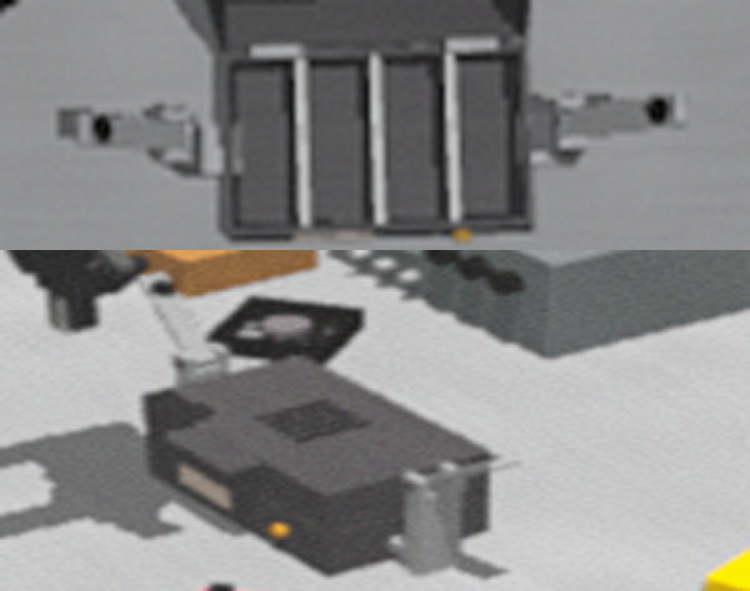

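```bash
python3 -m jog '[[[0,0,0],[2.5,-3.5,0],0],[[0,0,0],[5,-7,0],0],[[0,0,0],[7,-10.5,0],0],[[0,0,0],[9.5,-14,0],0],[[0,0,0],[12,-17.5,0],0],[[0,0,0],[14,-20,0],0],[[0,0,0],[14.5,-21.3,0],0],[[0,0,0],[14.5,-21.3,0],0],[[0,0,0],[14.5,-21.3,3],0],[[0,0,0],[14.5,-21.3,6],0],[[0,0,0],[14.5,-21.3,9],0],[[0,0,0],[14.5,-21.3,11],0],[[0,0,0],[14.5,-21.3,11],0],[[0,0,0],[14.5,-21.3,11],0]]'
python3 - <<'E'
from h import *
def T(sg,ph,u=65,w=4,h=14.5): return cw(0,sg*(117-u*np.cos(ph)+w*np.sin(ph)+h),102+u*np.sin(ph)+w*np.cos(ph))
o=robot.observe();t=o['tool_pos'];Rc=R.from_rotvec(o['ee_rot']);print(t)
for ph in np.arange(2.4,-.01,-.2): print(round(ph,1),(Rc.inv().apply(T(1,ph)-t)*100).round(2))
E
```

```text
clock: 36.27
tool_pos: [0.5006, 0.2326, 0.1434]
ee_rot: [3.14, 0.028, -0.004]
contact_force: [0.6, 0.9, -0.5]
opening: 0.0002
grip_force: 0.0
[0.5005619  0.23257202 0.14342527]
2.4 [0.05 3.01 0.05]
2.2 [ 0.05  3.92 -0.87]
2.0 [ 0.05  5.   -1.6 ]
1.8 [ 0.05  6.21 -2.09]
1.6 [ 0.05  7.48 -2.33]
1.4 [ 0.05  8.79 -2.32]
1.2 [ 0.05 10.06 -2.05]
1.0 [ 0.05 11.25 -1.53]
0.8 [ 0.05 12.31 -0.78]
0.6 [ 0.06 13.21  0.16]
0.4 [ 0.06 13.9   1.26]
0.2 [ 0.06 14.36  2.48]
-0.0 [ 0.07 14.57  3.76]
```

```bash
python3 -m jog '[[[0,0,0],[0,0.8,0],0],[[0,0,0],[0,1.6,0],0],[[0,0,0],[0,2.4,-0.3],0],[[0,0,0],[0,3.2,-0.6],0],[[0,0,0],[0,3.9,-0.9],0],[[0,0,0],[0,4.5,-1.3],0],[[0,0,0],[0,5.1,-1.6],0],[[0,0,0],[0,5.7,-1.9],0],[[0,0,0],[0,6.3,-2.1],0],[[0,0,0],[0,6.9,-2.2],0],[[0,0,0],[0,7.5,-2.3],0],[[0,0,0],[0,8.2,-2.3],0],[[0,0,0],[0,8.8,-2.3],0],[[0,0,0],[0,9.4,-2.2],0],[[0,0,0],[0,10,-2.05],0],[[0,0,0],[0,10.6,-1.8],0],[[0,0,0],[0,11.2,-1.5],0],[[0,0,0],[0,11.2,-1.5],0]]'
python3 - <<'E'
from h import *
snap('side','s11.png')
print([(d['extent'],d['score']) for d in models.spot_in('side','clamp_left')])
def tip(sg,ph,x=0): return cw(x,sg*(117-85*np.cos(ph)),102+85*np.sin(ph))
print([(p,proj('side',tip(1,p)).round(1).tolist()) for p in(1.5,1.2,1,.7,.4,0)])
E
```

```text
clock: 37.77
tool_pos: [0.5027, 0.1202, 0.1582]
ee_rot: [3.141, 0.028, -0.002]
contact_force: [-0.0, -1.1, -0.4]
opening: -0.0002
grip_force: 0.0
[]
[(1.5, [289.3, 171.1]), (1.2, [294.1, 176.5]), (1, [297.1, 181.1]), (0.7, [301.0, 189.0]), (0.4, [303.7, 197.4]), (0, [305.3, 207.9])]
```

```bash
python3 -m jog '[[[0,0,0],[0,0.55,0.35],0],[[0,0,0],[0,1.06,0.75],0],[[0,0,0],[0,1.55,1.2],0],[[0,0,0],[0,1.96,1.7],0],[[0,0,0],[0,2.35,2.2],0],[[0,0,0],[0,2.65,2.8],0],[[0,0,0],[0,2.9,3.4],0],[[0,0,0],[0,3.1,4],0],[[0,0,0],[0,3.25,4.5],0],[[0,0,0],[0,3.3,4.9],0],[[0,0,0],[0,3.3,5.1],0],[[0,0,0],[0,3.3,5.15],0],[[0,0,0],[0,3.3,5.15],0]]'
```

```text
clock: 38.95
tool_pos: [0.5035, 0.0888, 0.1072]
ee_rot: [-3.141, -0.03, 0.001]
contact_force: [0.0, -0.2, -0.2]
opening: -0.0001
grip_force: 0.0
```

```bash
python3 -m jog '[[[0,0,0],[0,0,0.1],0],[[0,0,0],[0,0,0.2],0],[[0,0,0],[0,0,0.25],0],[[0,0,0],[0,0,0.25],0]]'
```

```text
clock: 39.28
tool_pos: [0.5038, 0.0888, 0.106]
ee_rot: [-3.141, -0.03, -0.001]
contact_force: [-2.6, -0.1, 6.7]
opening: 0.0
grip_force: 3.1
```

The left clamp is flat: its top is at 0.106 with firm contact. Now the right clamp.

```bash
python3 -m jog '[[[0,0,0],[0,0,-3],0],[[0,0,0],[0,0,-7],0],[[0,0,0],[0,0,-11],0],[[0,0,0],[0,0,-14.5],0],[[0,0,0],[0,4,-14.8],0],[[0,0,0],[0,8,-14.8],0],[[0,0,0],[0,12,-14.8],0],[[0,0,0],[0,16,-14.8],0],[[0,0,0],[0,20,-14.8],0],[[0,0,0],[0,24,-14.8],0],[[0,0,0],[0,27,-14.8],0],[[0,0,0],[0,28.3,-14.8],0],[[0,0,0],[0,28.3,-14.8],0],[[0,0,0],[0,28.3,-12],0],[[0,0,0],[0,28.3,-9],0],[[0,0,0],[0,28.3,-6],0],[[0,0,0],[0,28.3,-3.8],0],[[0,0,0],[0,28.3,-3.8],0],[[0,0,0],[0,28.3,-3.8],0]]'
python3 - <<'E'
from h import *
def T(sg,ph,u=65,w=4,h=14.5): return cw(0,sg*(117-u*np.cos(ph)+w*np.sin(ph)+h),102+u*np.sin(ph)+w*np.cos(ph))
o=robot.observe();t=o['tool_pos'];Rc=R.from_rotvec(o['ee_rot']);print(t)
for ph in np.arange(2.4,-.01,-.2): print(round(ph,1),(Rc.inv().apply(T(-1,ph)-t)*100).round(2))
im=snap('side','s12.png')
E
```

```text
clock: 40.87
tool_pos: [0.5088, -0.1929, 0.1426]
ee_rot: [-3.14, -0.031, 0.003]
contact_force: [1.2, 0.6, 0.3]
opening: 0.0001
grip_force: 0.0
[ 0.50877492 -0.19291658  0.14255848]
2.4 [ 0.02 -3.12 -0.04]
2.2 [ 0.02 -4.04 -0.96]
2.0 [ 0.02 -5.12 -1.68]
1.8 [ 0.02 -6.32 -2.17]
1.6 [ 0.03 -7.6  -2.42]
1.4 [ 0.03 -8.9  -2.4 ]
1.2 [  0.03 -10.17  -2.13]
1.0 [  0.03 -11.36  -1.61]
0.8 [  0.04 -12.43  -0.87]
0.6 [  0.04 -13.32   0.08]
0.4 [  0.04 -14.01   1.18]
0.2 [  0.04 -14.47   2.39]
-0.0 [  0.05 -14.68   3.68]
```

```bash
python3 -m jog '[[[0,0,0],[0,-0.8,0],0],[[0,0,0],[0,-1.6,0],0],[[0,0,0],[0,-2.4,-0.1],0],[[0,0,0],[0,-3.2,-0.4],0],[[0,0,0],[0,-3.9,-0.8],0],[[0,0,0],[0,-4.5,-1.2],0],[[0,0,0],[0,-5.1,-1.6],0],[[0,0,0],[0,-5.7,-1.9],0],[[0,0,0],[0,-6.3,-2.15],0],[[0,0,0],[0,-6.9,-2.3],0],[[0,0,0],[0,-7.6,-2.4],0],[[0,0,0],[0,-8.3,-2.4],0],[[0,0,0],[0,-8.9,-2.4],0],[[0,0,0],[0,-9.5,-2.25],0],[[0,0,0],[0,-10.2,-2.1],0],[[0,0,0],[0,-10.8,-1.9],0],[[0,0,0],[0,-11.4,-1.6],0],[[0,0,0],[0,-11.9,-1.25],0],[[0,0,0],[0,-12.4,-0.85],0]]'
python3 -m jog '[[[0,0,0],[0,-0.5,0.5],0],[[0,0,0],[0,-0.9,0.95],0],[[0,0,0],[0,-1.25,1.5],0],[[0,0,0],[0,-1.6,2.05],0],[[0,0,0],[0,-1.85,2.65],0],[[0,0,0],[0,-2.05,3.25],0],[[0,0,0],[0,-2.15,3.75],0],[[0,0,0],[0,-2.2,4.15],0],[[0,0,0],[0,-2.2,4.4],0],[[0,0,0],[0,-2.2,4.5],0],[[0,0,0],[0,-2.2,4.6],0],[[0,0,0],[0,-2.2,4.6],0]]'
```

```text
clock: 42.5
tool_pos: [0.5068, -0.0698, 0.1512]
ee_rot: [-3.141, -0.03, -0.0]
contact_force: [0.7, -1.3, 2.0]
opening: 0.0005
grip_force: 0.7
clock: 43.5
tool_pos: [0.506, -0.0484, 0.1059]
ee_rot: [-3.141, -0.029, 0.001]
contact_force: [-2.0, 1.2, 4.8]
opening: 0.0001
grip_force: 2.3
```

```bash
python3 -m jog '[[[0,0,0],[0,0,0.05],0],[[0,0,0],[0,0,0.1],0],[[0,0,0],[0,0,0.1],0],[[0,0,0],[0,0,-2],0],[[0,0,0],[0,0,-6],0],[[0,0,0],[0,0,-10],0],[[0,0,0],[0,0,-14],0],[[0,0,0],[-4,0,-15],0],[[0,0,0],[-8,0,-15],0],[[0,0,0],[-12,0,-15],0],[[0,0,0],[-14,0,-15],0],[[0,0,0],[-14,0,-15],0.5],[[0,0,0],[-14,0,-15],0.5],[[0,0,0],[-14,0,-15],0.5]]'
python3 - <<'E'
from h import *
t=snap('top','t13.png')[:,:,::-1];s=snap('side','s13.png')[:,:,::-1]
cv2.imwrite('pics/f.png',np.vstack([cv2.resize(t[190:330,150:520],(800,300)),cv2.resize(s[150:290,230:470],(514,300),interpolation=cv2.INTER_CUBIC)[:, :] if 0 else cv2.copyMakeBorder(cv2.resize(s[150:290,230:470],(514,300),interpolation=cv2.INTER_CUBIC),0,0,0,286,0)]))
E
```

```text
clock: 44.67
tool_pos: [0.3672, -0.0513, 0.2558]
ee_rot: [3.141, 0.029, 0.003]
contact_force: [-0.4, 0.2, 0.8]
opening: 0.0361
grip_force: 0.0
```

View pics/f.png

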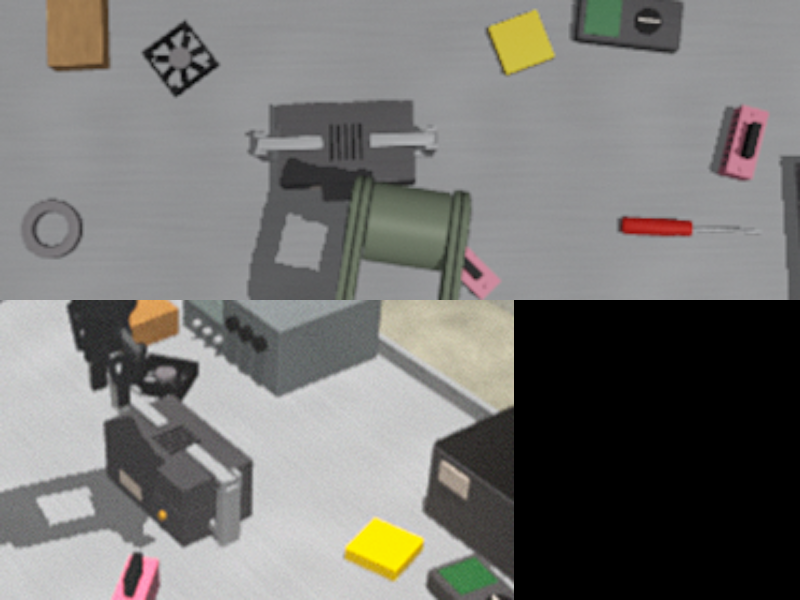

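The lid is shut, both clamps lie flat on it, no white module is left on the cart, and the bystanders look undisturbed. Handing in.

```bash
python3 -c "
from station import workorder
print(workorder.sign_off())"
```

```text
the job is handed in; nothing more can be done
None
```

The job is handed in: all three white modules are home in slots 0, 1 and 2, the lid was then shut, and both clamps were swung flat on it, with the gripper clear and the other things on the cart left where they were (the sign-off returned no verdict).

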